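Set surgical instruments to soak and dose the detergent

ROBOT

A 6-joint arm with a two-finger parallel gripper is mounted at the origin on the work surface. World frame = base frame: x ahead of the robot, y to its left, z up, the work surface at z = 0. Lengths are in m, angles in rad, forces in N, time in s.
With the tool pointing down it reaches from about 0.25 to 0.775 m from the base axis. Payload 4 kg.
Tool frame: the origin (TCP) lies at the very end of the fingers, on their centre line; the grasp point (between the pads) lies 19 mm behind it; y points along the fingers, x is the direction in which the jaws open and shut, and the axes are right-handed (so a half turn about y gives the same grasp; the last joint's range is limited). The gripper opens to 94 mm and grips with 3 to 60 N. Pads are 16 mm wide; open, the fingers measure 119 mm over their backs; the gripper's body (75 mm by 177 mm) begins 78 mm behind the grasp point.
Start: joints at [1.138, 0.087, 1.371, -0, 1.684, -0.103], TCP at [0.178, 0.52, 0.206] pointing down, gripper open.
Joint ranges: [-3.1, 3.1], [-0.76, 2.03], [0.27, 2.55], [-1.08, 4.22], [0.17, 2.65], [-2.57, 2.57]. Speed limits (rad/s): [2.79, 2.79, 3.14, 3.14, 3.14, 3.14].

INTERFACE

Orientations are given as [roll, pitch, yaw] about the fixed x, y, z axes, in that order (R = Rz(yaw) Ry(pitch) Rx(roll)).
In Python, from bench import robot, snapshot, workorder gives the robot as it stands.
- The arm moves only by the tool play_rows, never from a script. Its argument "steps" is a list of rows, each an object of numbers: "x", "y", "z": the shift along the world's x, y, z in m; "rx", "ry", "rz": the turn, a rotation vector about the world's x, y, z in rad; "hand": the finger opening in m, from 0 to 0.094. A call has 1 to 8 rows; each row shifts and turns the commanded pose from where the row before left it; what a row does not reach is not made up. A row lasts 1/8 s, in which the tool goes at most 62.5 mm and 10.7 degrees, less where a joint would pass 70% of its speed; a pose out of reach is approached as far as the arm can. A call is refused whole if a number of a shift passes 0.0625 or a number of a turn 0.188, either way. A call with a gripper value outside its range is refused whole. The fingers move at their own pace and stop on an object; the grip force is fixed at half the most. Time passes only in rows, so rows that do not move let the fingers close. It gives the time, the measured TCP pose, the force and the opening at its end, in the units of the state.
- robot.get_obs(): the state, without advancing time (a new reading comes with each control period).
- snapshot(name): name is "scene" or "top" or "wrist"; returns a dict with "color" (480x640x3 uint8, red, green, blue), "range_z" (480x640 float32, m along the optical axis (not along the pixel's ray), 0 where there is no reading), "fov_y" (degrees; the focal length in pixels is half the picture's height over the tangent of half this angle, whatever the lens; pixels are square), "cx", "cy" (the principal point, pixels), "k1" (the pictures are not rectified: a ray, as slopes to the right and down, at radius r is drawn at 1 + k1 r^2 times it, then the intrinsics apply), "T" (4x4, takes a point from camera to world coordinates). Camera axes: x right, y down, z forward; pixel columns grow to the right and rows downward; lengths in m; the calibration is good to about 2 mm. A picture is of the moment at which its call begins.
- workorder.close_job(): hands the job in, once; it reports no verdict.
The state is a dict: "time": time; "joint_positions": joint angles; "qvel": joint speeds; "joint_torque": joint torques, N m; "tool_pos": TCP position; "ee_rot": TCP orientation; "wrist_force": force on the tool from outside, world axes, zero at the start; "wrist_torque": the same for the moment, N m; "width": finger opening in m.
Only numpy, scipy, OpenCV 4.12 (cv2) and the standard library are available. Lean on these libraries where they do the work, as an engineer would, in place of code of your own. Each camera call takes 0.05 s, during which the arm holds its last target.

TASK

Get the soak tray ready: first move the orange brush out of the tray and lay it flat, all of it on the blue mat. Then lay every loose instrument on the bench (the ones in front of the robot: gold-ringed needle holder, black-ringed clamp, green-handled elevator, black-handled chisel, whichever are there) flat on the tray floor, side by side along the line to the pump, none on top of another, all with their handle ends towards the pump bottle; then give the detergent pump at least three full strokes, each right down to its stop and all the way up again. Do not disturb the other things on the bench.

Things in the scene. Friction and masses are not known exactly. Their poses are not given: they have to be found in the camera images.
- tray_in (a point): Middle of the inner floor (13 mm above the bench) of a shallow aluminium tray, fixed on a white base with a green detergent bottle with a blue pump. +y points to the bottle, whose axis is 175 mm away; +x across the tray, z up. Inside: 280 mm along x, 190 mm along y; walls 5 mm thick, 25 mm high above the floor
- pump (a joint): Pump plunger travel in m: 0 fully up (a spring returns it), 0.014 fully down on its stop; needs about 5 N to start and 11 N at the stop
- pump_top (a point): Centre of the top of the blue pump head, a disc 34 mm across, 150 mm above the bench when up; it moves down with the head. A spout 60 mm long points from it towards the tray
- mat_top (a point): Middle of the upper face of a blue silicone mat fixed on the bench, 100 mm along its x by 210 mm along its y, 4 mm thick
- brush: Orange cleaning brush, 150 mm long, lies flat along its own x: handle 15 mm wide and 12 mm thick from x = -75 to +30 mm, head with white bristles 24 mm wide and 18 mm thick from +30 to +75 mm. Origin on its underside at mid-length, z up. At the start it lies in the tray
- brush_handle (a point): Handle end of the brush, on its underside
- brush_head (a point): Head end of the brush, on its underside
- needle_holder: Needle holder with two gold finger rings side by side at the handle end (38 mm wide over the rings) and a steel shank 12 mm wide, 10 mm thick (body x -53 to +27 mm), box joint 17 mm wide at x = +31 mm, then 8 mm wide jaws. 160 mm long along its own x, handle end at -x, tip at +x, flat underside; origin on the underside at mid-length, z up. Absent (None) in some starts
- needle_holder_handle (a point): Handle end of it, on its underside (body x = -80 mm)
- needle_holder_tip (a point): Tip of it, on its underside (body x = +80 mm)
- clamp: Clamp with two black finger rings side by side at the handle end (38 mm wide over the rings) and a steel shank 12 mm wide, 10 mm thick (body x -53 to +27 mm), box joint 17 mm wide at x = +31 mm, then dark 8 mm wide jaws. 160 mm long along its own x, handle end at -x, tip at +x, flat underside; origin on the underside at mid-length, z up. Absent (None) in some starts
- clamp_handle (a point): Handle end of it, on its underside (body x = -80 mm)
- clamp_tip (a point): Tip of it, on its underside (body x = +80 mm)
- elevator: Elevator: green handle 13 mm wide, 10 mm thick (body x -80 to +15 mm) with dark grooves at the handle end, thin 7 mm shank, round 20 mm spoon-like disc at the tip. 160 mm long along its own x, handle end at -x, tip at +x, flat underside; origin on the underside at mid-length, z up. Absent (None) in some starts
- elevator_handle (a point): Handle end of it, on its underside (body x = -80 mm)
- elevator_tip (a point): Tip of it, on its underside (body x = +80 mm)
- chisel: Chisel: black handle 13 mm wide, 10 mm thick (body x -80 to +15 mm), thin 7 mm shank, flat steel blade 18 mm wide at the tip. 160 mm long along its own x, handle end at -x, tip at +x, flat underside; origin on the underside at mid-length, z up. Absent (None) in some starts
- chisel_handle (a point): Handle end of it, on its underside (body x = -80 mm)
- chisel_tip (a point): Tip of it, on its underside (body x = +80 mm)
- gallipot: Small steel cup, 56 mm wide, 40 mm tall, stands on the bench, origin under its middle; not part of the job
- tape: Paper tape roll, 56 mm wide, 25 mm tall, stands on the bench, origin under its middle; not part of the job
- ambers: Amber bottle, 54 mm wide, 100 mm tall, stands on the bench, origin under its middle; not part of the job
- dish: Steel dish, open, 90 x 160 mm, 30 mm tall, stands on the bench, origin under its middle; not part of the job
- gel: White jar with a blue lid, 50 mm wide, 70 mm tall, stands on the bench, origin under its middle; not part of the job
Things that resemble listed ones, but are neither listed nor needed, are in the scene too. What is shaped like the elevator but red is not meant.

How it is judged:
By the outcome, as a careful person would: the job done as asked, in the order asked, and still so for the second after the job is handed in, with the robot touching nothing.
Of needle_holder, clamp, elevator, chisel only 3 to 4 are there at a start; the rules pass over those that are not, and their reading is None.
At some moment in a run one of needle_holder, clamp, elevator, chisel, brush may be knocked a few centimetres aside while the robot is not near it.
Once in a run the grip may slacken for a moment while it holds something.
It also fails if it takes over 210 s, if anything falls off the work surface, if the arm or the gripper's body presses on something with over 40 N, if the wrist force passes 120 N, or if a joint passes its speed limit or range.

## Working session

There is one attempt and no reset: what is moved stays moved. The work goes in short steps, Python scripts to look and compute and a tool call to move; the robot and the scene stay as the last step left them, time stands still between calls to the robot, and variables do not carry over. Pictures are saved under pics/ and viewed, and the job is handed in when it is done.

Besides the shell and the picture viewer there is one more tool, called after "Call:" in YAML: its name, and indented under it one key for each argument. play_rows: Moves the arm, as the interface text tells. Its arguments: {"type":"object","properties":{"steps":{"type":"array"}},"required":["steps"]}

```bash
mkdir -p pics; ls; cat > h.py <<'E'
import numpy as np, cv2
from bench import robot, snapshot, workorder
def save(s,n): cv2.imwrite('pics/'+n, cv2.cvtColor(s['color'],cv2.COLOR_RGB2BGR))
def K(s):
    f=240/np.tan(np.radians(s['fov_y'])/2); return f
def rays(s,uv):
    uv=np.asarray(uv,float).reshape(-1,2); f=K(s)
    d=(uv-[s['cx'],s['cy']])/f; r=d.copy()
    for _ in range(20): r=d/(1+s['k1']*(r**2).sum(1,keepdims=True))
    D=np.c_[r,np.ones(len(r))]; return D
def plane(s,uv,z):
    D=rays(s,uv)@s['T'][:3,:3].T; o=s['T'][:3,3]
    t=(z-o[2])/D[:,2]; return o+D*t[:,None]
def depthpts(s,uv):
    uv=np.asarray(uv,int).reshape(-1,2); D=rays(s,uv); z=s['range_z'][uv[:,1],uv[:,0]]
    return (D*z[:,None])@s['T'][:3,:3].T+s['T'][:3,3]
E
python3 - <<'E'
from h import *
o=robot.get_obs(); print(o)
for n in ['scene','top','wrist']:
    s=snapshot(n); save(s,n+'0.png'); print(n,s['fov_y'],s['cx'],s['cy'],s['k1'],s['T'].round(3).tolist()); np.save(n+'0.npy',s,allow_pickle=True)
E
```

```text
pics
{'time': 0.0, 'joint_positions': array([ 1.13790465e+00,  8.79227920e-02,  1.37222515e+00, -6.42583933e-05,
        1.68359976e+00, -1.03111253e-01]), 'qvel': array([-0.00055184, -0.00079475,  0.00103413,  0.00124724,  0.001245  ,
       -0.000367  ]), 'joint_torque': array([ 1.91771096e-04, -3.40174913e+01, -3.02431834e+01,  7.16161681e-02,
        3.27621528e-02, -1.91167937e-04]), 'tool_pos': array([0.17791095, 0.51985396, 0.20433655]), 'ee_rot': array([-1.57063804,  0.00215018,  1.24100891]), 'wrist_force': array([-0.04334376,  0.01238931, -0.52854636]), 'wrist_torque': array([-0.01402366, -0.05240073,  0.04929732]), 'width': 0.09404560864267075}
scene 48.52125868015697 319.23638599058467 243.0632023041176 -0.08810519051568884 [[-0.8, 0.527, -0.286, 0.9], [0.599, 0.692, -0.403, 0.515], [-0.014, -0.494, -0.869, 1.4], [0.0, 0.0, 0.0, 1.0]]
top 42.2459761042179 330.01566274401046 240.47474727440164 -0.12725117173308273 [[0.018, -0.99, 0.141, 0.303], [-1.0, -0.019, -0.006, -0.078], [0.009, -0.141, -0.99, 1.515], [0.0, 0.0, 0.0, 1.0]]
wrist 60.136298835442496 324.72808347602233 236.7231593609631 0.017988841162645416 [[0.324, 0.906, 0.272, 0.098], [0.946, -0.309, -0.096, 0.549], [-0.003, 0.288, -0.958, 0.385], [0.0, 0.0, 0.0, 1.0]]
```

View pics/scene0.png

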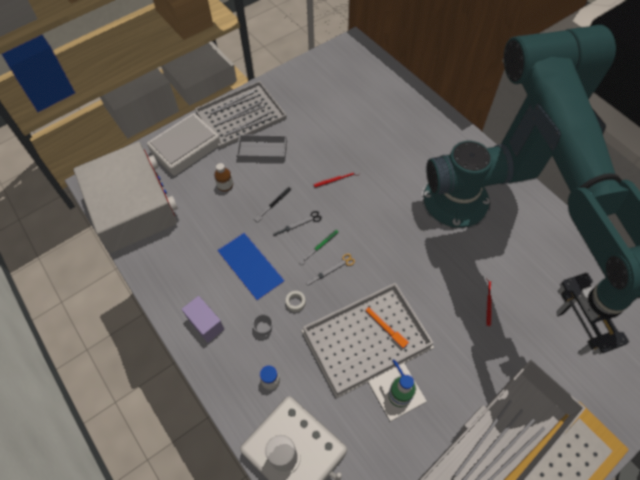

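View pics/top0.png

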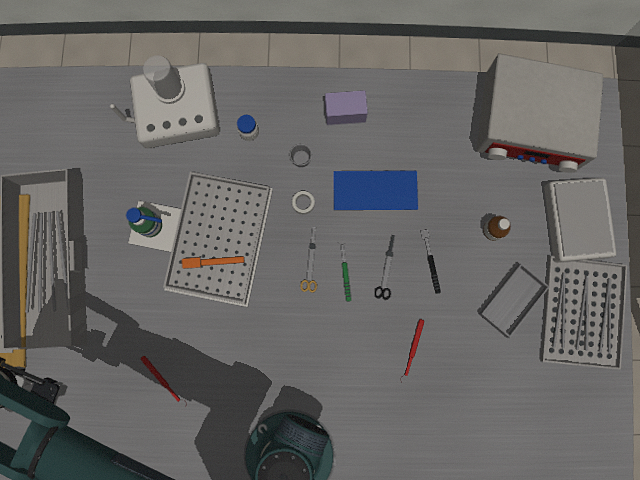

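View pics/wrist0.png

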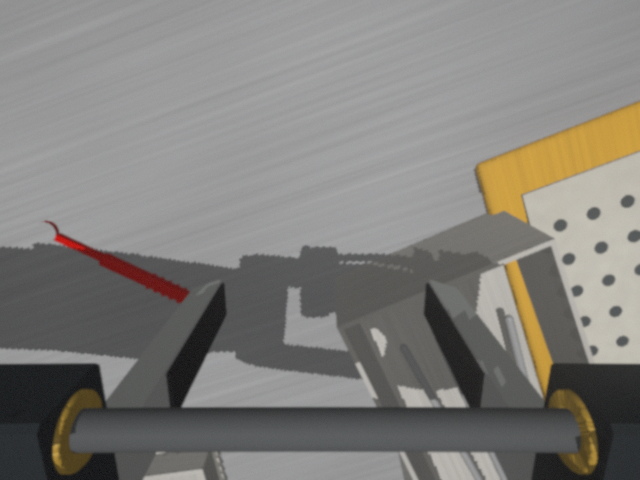

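The top view shows all four instruments: needle holder (310,260), elevator (346,270), clamp (386,265) and chisel (430,262). The brush lies in the tray at (212,262), the mat is at (376,190) and the bottle at (142,222). Next I'll measure them.

```bash
cat >> h.py <<'E'
def hsv(s): return cv2.cvtColor(s['color'],cv2.COLOR_RGB2HSV)
def box(mask,roi=None):
    m=mask.astype(np.uint8)
    if roi is not None:
        r=np.zeros_like(m); x0,y0,x1,y1=roi; r[y0:y1,x0:x1]=1; m=m*r
    n,l,st,c=cv2.connectedComponentsWithStats(m)
    k=1+np.argmax(st[1:,4]); ys,xs=np.where(l==k); return np.c_[xs,ys]
def axis(P):
    c=P.mean(0); u,s_,v=np.linalg.svd(P-c,full_matrices=False); t=(P-c)@v[0]; w=(P-c)@v[1]
    return c,v[0],t.min(),t.max(),w.min(),w.max()
E
python3 - <<'E'
from h import *
s=np.load('top0.npy',allow_pickle=True).item()
c=s['color'].astype(int);H=hsv(s)
cv2.imwrite('pics/topz.png',cv2.resize(cv2.cvtColor(s['color'],cv2.COLOR_RGB2BGR)[150:320,110:460],None,fx=2.25,fy=2.25,interpolation=cv2.INTER_CUBIC))
# brush
def rep(n,m,roi,z):
    p=box(m,roi); P=plane(s,p,z)[:,:2]; ce,v,a,b,w0,w1=axis(P)
    print(n,len(p),'mid',(ce+v*(a+b)/2).round(4),'ends',(ce+v*a).round(4),(ce+v*b).round(4),'len',round(b-a,4),'w',round(w1-w0,4))
rep('brush',(H[...,0]<20)&(H[...,1]>150)&(H[...,2]>120),(150,230,270,300),.027)
rep('mat',(H[...,0]>100)&(H[...,0]<130)&(H[...,1]>120),(320,160,430,220),.004)
p=box((H[...,0]>100)&(H[...,0]<130)&(H[...,1]>120),(320,160,430,220)); r=cv2.minAreaRect(plane(s,p,.004)[:,:2].astype(np.float32)*1000);print(r)
rep('elev',(H[...,0]>50)&(H[...,0]<80)&(H[...,1]>100),(325,230,365,310),.01)
rep('chis',(c.sum(2)<150),(420,220,445,300),.01)
rep('clampring',(c.sum(2)<150),(370,280,395,305),.01)
rep('nhring',(H[...,0]>10)&(H[...,0]<30)&(H[...,1]>100),(295,270,320,300),.01)
rep('pump',(H[...,0]>100)&(H[...,0]<130)&(H[...,1]>120),(115,195,175,240),.15)
# depth of the scene
P=depthpts(s,[[400,300],[142,222],[135,215],[218,239],[188,174],[376,190]]);print(P.round(3))
E
```

```text
brush 240 mid [0.4602 0.1732] ends [0.4553 0.2243] [0.465  0.1221] len 0.1027 w 0.0137
mat 3249 mid [ 0.6467 -0.1977] ends [ 0.6446 -0.0943] [ 0.6489 -0.3012] len 0.207 w 0.0971
((647.099609375, -197.73287963867188), (97.1356430053711, 206.9887237548828), 1.2249797582626343)
elev 92 mid [ 0.4392 -0.1246] ends [ 0.4625 -0.1221] [ 0.4159 -0.1271] len 0.0468 w 0.0119
chis 185 mid [ 0.4398 -0.3407] ends [ 0.4853 -0.3313] [ 0.3943 -0.3501] len 0.0929 w 0.0135
clampring 96 mid [ 0.3914 -0.2151] ends [ 0.3971 -0.1964] [ 0.3857 -0.2338] len 0.0391 w 0.029
nhring 103 mid [ 0.4054 -0.0357] ends [ 0.4074 -0.0161] [ 0.4035 -0.0553] len 0.0394 w 0.0294
pump 253 mid [0.5425 0.3349] ends [0.5346 0.2942] [0.5504 0.3756] len 0.0829 w 0.033
[[ 0.375 -0.26   0.001]
 [ 0.537  0.349  0.114]
 [ 0.547  0.356  0.148]
 [ 0.514  0.187  0.015]
 [ 0.679  0.273  0.003]
 [ 0.646 -0.199  0.007]]
```

View pics/topz.png

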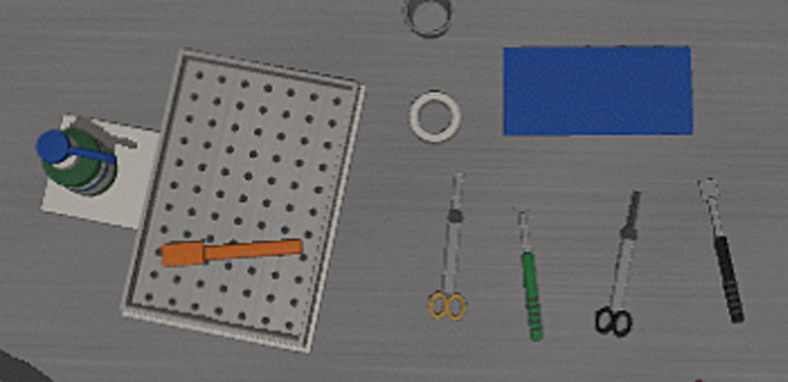

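```bash
python3 - <<'E'
from h import *
s=np.load('top0.npy',allow_pickle=True).item()
c=s['color'].astype(int);H=hsv(s)
z=np.array([[182,50],[364,85],[310,350],[123,315]])/2.25+[110,150]
P=plane(s,z,.038);print(P.round(4)); print(P.mean(0), np.linalg.norm(np.diff(P,axis=0),axis=1))
e=P[0]-P[1]; print('tray yaw of +y',np.degrees(np.arctan2(e[1],e[0])), np.degrees(np.arctan2(*(P[3]-P[2])[[1,0]])), np.degrees(np.arctan2(*(P[0]-P[3])[[1,0]]))) 
hd=plane(s,np.array([[55,148]])/2.25+[110,150],.15);print('pump',hd)
for z_ in (.025,):
  e=plane(s,np.array([[162,253],[301,246]])/2.25+[110,150],z_);print('brush',e.round(4))
for n,a,b in (('nh',(447,318),(459,175)),('el',(538,340),(521,209)),('cl',(611,334),(637,192)),('ch',(739,321),(706,180))):
  e=plane(s,np.array([a,b])/2.25+[110,150],.008)[:,:2];d=e[1]-e[0];print(n,e.round(4).tolist(),'mid',e.mean(0).round(4),np.linalg.norm(d).round(4),np.degrees(np.arctan2(d[1],d[0])).round(1))
E
```

```text
[[0.6754 0.2579 0.038 ]
 [0.6396 0.0574 0.038 ]
 [0.3531 0.1056 0.038 ]
 [0.3855 0.3068 0.038 ]]
[0.51340835 0.18193293 0.038     ] [0.20366573 0.29049208 0.20380172]
tray yaw of +y 79.86203162484708 80.85847727157066 -9.578444170786891
pump [[0.5446416  0.35613618 0.15      ]]
brush [[0.454  0.271  0.025 ]
 [0.4646 0.1207 0.025 ]]
nh [[0.3916, -0.0373], [0.5478, -0.0469]] mid [ 0.4697 -0.0421] 0.1565 -3.5
el [[0.3697, -0.1357], [0.5116, -0.1152]] mid [ 0.4407 -0.1255] 0.1434 8.2
cl [[0.3775, -0.2143], [0.5328, -0.2417]] mid [ 0.4551 -0.228 ] 0.1577 -10.0
ch [[0.3937, -0.3533], [0.5476, -0.3176]] mid [ 0.4706 -0.3355] 0.158 13.1
```

Call:
play_rows:
  steps:
    - {"x":0.035,"y":-0.0405,"rz":-0.146}
    - {"x":0.035,"y":-0.0405,"rz":-0.146}
    - {"x":0.035,"y":-0.0405,"rz":-0.146}
    - {"x":0.035,"y":-0.0405,"rz":-0.146}
    - {"x":0.035,"y":-0.0405,"rz":-0.146}
    - {"x":0.035,"y":-0.0405,"rz":-0.146}
    - {"x":0.035,"y":-0.0405,"rz":-0.146}
    - {"x":0.035,"y":-0.0405,"rz":-0.146,"hand":0.06}

```text
schema error: expected keys x, y, z, rx, ry, rz, hand
```

Call:
play_rows:
  steps:
    - {}
    - {}

```text
schema error: expected keys x, y, z, rx, ry, rz, hand
```

```bash
python3 - <<'E'
from h import *
o=robot.get_obs(); print(o['time'],o['tool_pos'],o['ee_rot'],o['width'],o['joint_positions'])
s=snapshot('wrist'); save(s,'w1.png'); print(s['T'].round(3))
H=hsv(s); np.save('w1.npy',s,allow_pickle=True)
p=box((H[...,0]<20)&(H[...,1]>150)&(H[...,2]>100)); P=plane(s,p,.026)[:,:2]; print(len(p),axis(P))
print(cv2.minAreaRect(P.astype(np.float32)*1000))
E
```

```text
0.15 [0.17796574 0.51998909 0.20458615] [-1.5706568   0.00167117  1.24097288] 0.09394561856724219 [ 1.13789768e+00  8.78240358e-02  1.37183947e+00 -3.33756422e-05
  1.68360580e+00 -1.03078811e-01]
[[ 0.324  0.906  0.272  0.098]
 [ 0.946 -0.309 -0.096  0.549]
 [-0.003  0.288 -0.958  0.385]
 [ 0.     0.     0.     1.   ]]
775 (array([0.18337311, 0.33948202]), array([0.73739667, 0.67545996]), np.float64(-0.041237941256631515), np.float64(0.041261091667760444), np.float64(-0.005563130773306376), np.float64(0.006040756430910493))
((183.5552520751953, 339.2867126464844), (82.49105834960938, 11.513601303100586), 42.34115982055664)
```

View pics/w1.png

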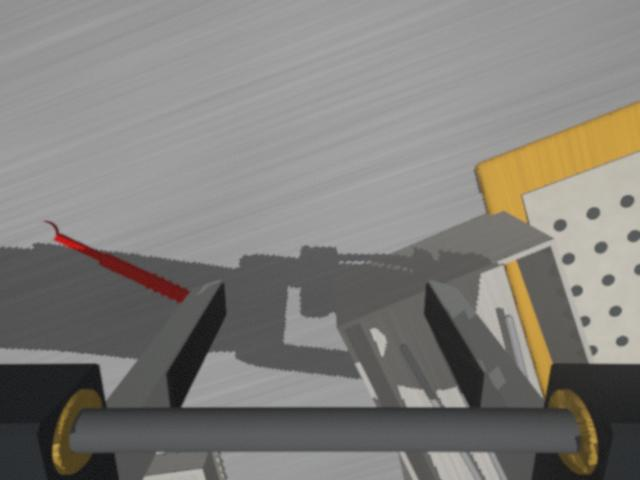

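Call:
play_rows:
  steps:
    - {"x":0.035,"y":-0.0405,"z":0,"rx":0,"ry":0,"rz":-0.146,"hand":0.06}
    - {"x":0.035,"y":-0.0405,"z":0,"rx":0,"ry":0,"rz":-0.146,"hand":0.06}
    - {"x":0.035,"y":-0.0405,"z":0,"rx":0,"ry":0,"rz":-0.146,"hand":0.06}
    - {"x":0.035,"y":-0.0405,"z":0,"rx":0,"ry":0,"rz":-0.146,"hand":0.06}
    - {"x":0.035,"y":-0.0405,"z":0,"rx":0,"ry":0,"rz":-0.146,"hand":0.06}
    - {"x":0.035,"y":-0.0405,"z":0,"rx":0,"ry":0,"rz":-0.146,"hand":0.06}
    - {"x":0.035,"y":-0.0405,"z":0,"rx":0,"ry":0,"rz":-0.146,"hand":0.06}
    - {"x":0.036,"y":-0.0405,"z":0,"rx":0,"ry":0,"rz":-0.146,"hand":0.06}

```text
time: 1.2
tool_pos: [0.46, 0.1949, 0.2055]
ee_rot: [-1.571, -0.0, 0.068]
wrist_force: [1.1, 0.9, 0.1]
width: 0.0604
```

Call:
play_rows:
  steps:
    - {"x":0,"y":0,"z":0,"rx":0,"ry":0,"rz":0,"hand":0.06}
    - {"x":0,"y":0,"z":0,"rx":0,"ry":0,"rz":0,"hand":0.06}

```text
time: 1.45
tool_pos: [0.4587, 0.1966, 0.2052]
ee_rot: [-1.57, 0.001, 0.073]
wrist_force: [0.1, 0.7, -0.6]
width: 0.0597
```

```bash
python3 - <<'E'
from h import *
o=robot.get_obs(); print(o['time'],o['tool_pos'],o['ee_rot'],o['width'],o['joint_positions'])
s=snapshot('wrist'); save(s,'w1.png'); print(s['T'].round(3))
H=hsv(s); np.save('w1.npy',s,allow_pickle=True)
p=box((H[...,0]<20)&(H[...,1]>150)&(H[...,2]>100)); P=plane(s,p,.026)[:,:2]; print(len(p),axis(P))
print(cv2.minAreaRect(P.astype(np.float32)*1000))
E
```

```text
1.45 [0.45873495 0.19659081 0.20522596] [-1.57026609e+00  9.41158842e-04  7.34577737e-02] 0.05974795422325873 [ 2.90711913e-01 -2.60233577e-02  1.48753457e+00  7.25031492e-04
  1.68088616e+00  2.17333756e-01]
[[ 0.997  0.071  0.02   0.452]
 [ 0.073 -0.955 -0.288  0.282]
 [-0.001  0.289 -0.957  0.386]
 [ 0.     0.     0.     1.   ]]
2991 (array([0.45769997, 0.2108659 ]), array([ 0.09445845, -0.99552881]), np.float64(-0.059677321301115145), np.float64(0.08677903404626976), np.float64(-0.011591248682811486), np.float64(0.011345454719955052))
((458.3275451660156, 197.3118896484375), (22.82634162902832, 146.30625915527344), 4.750102519989014)
```

View pics/w1.png

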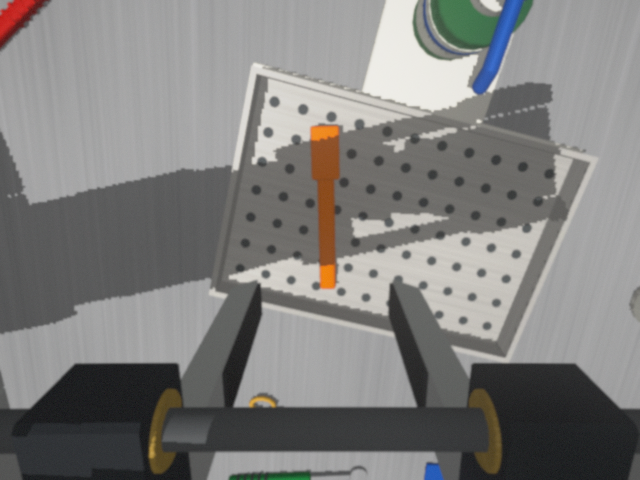

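The wrist view shows the brush head at (325,150) and handle end at (328,285), centred between the fingers.

Call:
play_rows:
  steps:
    - {"x":0,"y":0.001,"z":-0.045,"rx":0,"ry":0,"rz":0.015,"hand":0.06}
    - {"x":0,"y":0,"z":-0.045,"rx":0,"ry":0,"rz":0,"hand":0.06}
    - {"x":0,"y":0,"z":-0.045,"rx":0,"ry":0,"rz":0,"hand":0.06}
    - {"x":0,"y":0,"z":-0.035,"rx":0,"ry":0,"rz":0,"hand":0.06}
    - {"x":0,"y":0,"z":-0.018,"rx":0,"ry":0,"rz":0,"hand":0.06}
    - {"x":0,"y":0,"z":0,"rx":0,"ry":0,"rz":0,"hand":0.06}
    - {"x":0,"y":0,"z":0,"rx":0,"ry":0,"rz":0,"hand":0}
    - {"x":0,"y":0,"z":0,"rx":0,"ry":0,"rz":0,"hand":0}

```text
time: 2.5
tool_pos: [0.4598, 0.198, 0.0189]
ee_rot: [-1.57, -0.002, 0.089]
wrist_force: [-0.3, -0.4, 0.7]
width: 0.0437
```

Call:
play_rows:
  steps:
    - {"x":0,"y":0,"z":0,"rx":0,"ry":0,"rz":0,"hand":0}
    - {"x":0,"y":0,"z":0,"rx":0,"ry":0,"rz":0,"hand":0}

```text
time: 2.75
tool_pos: [0.4594, 0.1974, 0.018]
ee_rot: [-1.571, -0.001, 0.088]
wrist_force: [1.0, -0.3, -0.7]
width: 0.0232
```

Call:
play_rows:
  steps:
    - {"x":0,"y":0,"z":0,"rx":0,"ry":0,"rz":0,"hand":0}
    - {"x":0,"y":0,"z":0,"rx":0,"ry":0,"rz":0,"hand":0}
    - {"x":0,"y":0,"z":0,"rx":0,"ry":0,"rz":0,"hand":0}
    - {"x":0,"y":0,"z":0.03,"rx":0,"ry":0,"rz":0,"hand":0}
    - {"x":0,"y":0,"z":0.05,"rx":0,"ry":0,"rz":0,"hand":0}
    - {"x":0,"y":0,"z":0.05,"rx":0,"ry":0,"rz":0,"hand":0}
    - {"x":0,"y":0,"z":0,"rx":0,"ry":0,"rz":0,"hand":0}

```text
time: 3.62
tool_pos: [0.462, 0.1982, 0.1525]
ee_rot: [-1.569, -0.01, 0.088]
wrist_force: [-0.2, -0.4, -0.9]
width: 0.0145
```

Call:
play_rows:
  steps:
    - {"x":0.0235,"y":-0.0495,"z":0,"rx":0,"ry":0,"rz":-0.008,"hand":0}
    - {"x":0.0235,"y":-0.0495,"z":0,"rx":0,"ry":0,"rz":-0.008,"hand":0}
    - {"x":0.0235,"y":-0.0495,"z":0,"rx":0,"ry":0,"rz":-0.008,"hand":0}
    - {"x":0.0235,"y":-0.0495,"z":0,"rx":0,"ry":0,"rz":-0.008,"hand":0}
    - {"x":0.0235,"y":-0.0495,"z":0,"rx":0,"ry":0,"rz":-0.008,"hand":0}
    - {"x":0.0235,"y":-0.0495,"z":0,"rx":0,"ry":0,"rz":-0.008,"hand":0}
    - {"x":0.0235,"y":-0.0495,"z":0,"rx":0,"ry":0,"rz":-0.008,"hand":0}
    - {"x":0.0235,"y":-0.0495,"z":0,"rx":0,"ry":0,"rz":-0.008,"hand":0}

```text
time: 4.62
tool_pos: [0.6468, -0.1999, 0.1447]
ee_rot: [-1.569, 0.003, 0.024]
wrist_force: [0.5, 0.9, -0.5]
width: 0.0145
```

Call:
play_rows:
  steps:
    - {"x":0,"y":0,"z":0,"rx":0,"ry":0,"rz":0,"hand":0}
    - {"x":0,"y":0,"z":0,"rx":0,"ry":0,"rz":0,"hand":0}
    - {"x":0,"y":0,"z":0,"rx":0,"ry":0,"rz":0,"hand":0}

```text
time: 5.0
tool_pos: [0.6467, -0.1971, 0.1471]
ee_rot: [-1.57, 0.001, 0.026]
wrist_force: [0.0, -0.0, -0.1]
width: 0.0147
```

```bash
python3 - <<'E'
from h import *
o=robot.get_obs(); print(o['time'],o['tool_pos'],o['ee_rot'],o['width'],o['joint_positions'])
s=snapshot('wrist'); save(s,'w2.png')
s=snapshot('scene'); save(s,'s2.png')
E
```

```text
5.0 [ 0.6466639  -0.19707812  0.14713148] [-1.57008501e+00  7.68277492e-04  2.55700605e-02] 0.014731016282552084 [-3.79824176e-01  3.86099593e-01  1.12515571e+00  3.51309513e-04
  1.63132388e+00 -4.05372885e-01]
```

View pics/w2.png

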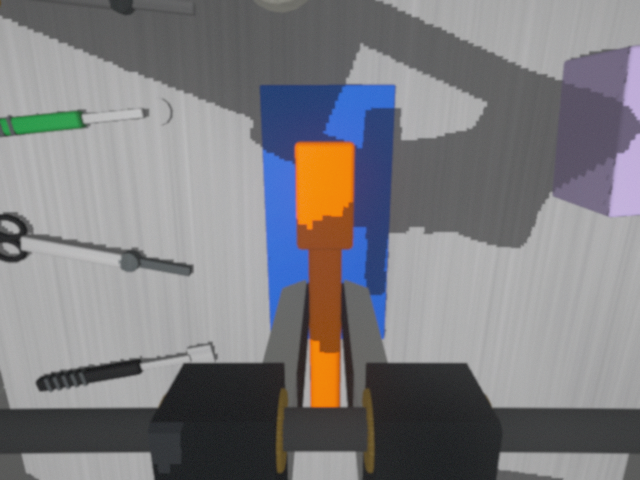

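View pics/s2.png

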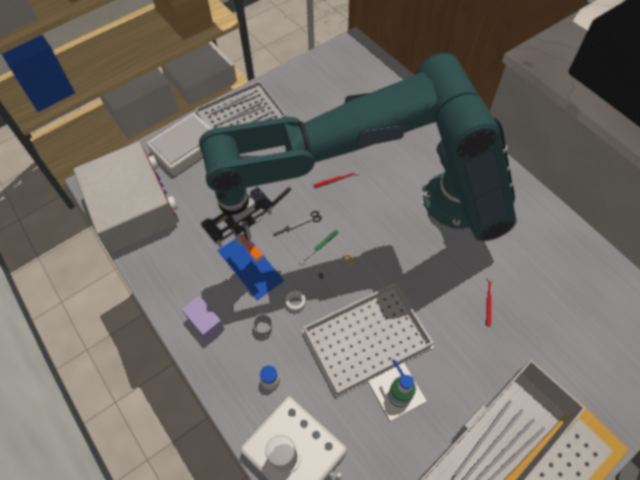

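The brush is held level above the mat; its head is at (325,195) and the mat spans columns 262–395.

Call:
play_rows:
  steps:
    - {"x":0,"y":0,"z":-0.04,"rx":0,"ry":0,"rz":0,"hand":0}
    - {"x":0,"y":0,"z":-0.04,"rx":0,"ry":0,"rz":0,"hand":0}
    - {"x":0,"y":0,"z":-0.035,"rx":0,"ry":0,"rz":0,"hand":0}
    - {"x":0,"y":0,"z":-0.014,"rx":0,"ry":0,"rz":0,"hand":0}
    - {"x":0,"y":0,"z":-0.005,"rx":0,"ry":0,"rz":0,"hand":0}
    - {"x":0,"y":0,"z":-0.003,"rx":0,"ry":0,"rz":0,"hand":0}
    - {"x":0,"y":0,"z":0,"rx":0,"ry":0,"rz":0,"hand":0}
    - {"x":0,"y":0,"z":0,"rx":0,"ry":0,"rz":0,"hand":0}

```text
time: 6.1
tool_pos: [0.6478, -0.199, 0.0118]
ee_rot: [-1.572, -0.002, 0.024]
wrist_force: [-0.2, 0.3, -0.4]
width: 0.0144
```

Call:
play_rows:
  steps:
    - {"x":0,"y":0,"z":-0.002,"rx":0,"ry":0,"rz":0,"hand":0}
    - {"x":0,"y":0,"z":0,"rx":0,"ry":0,"rz":0,"hand":0}
    - {"x":0,"y":0,"z":0,"rx":0,"ry":0,"rz":0,"hand":0.05}
    - {"x":0,"y":0,"z":0,"rx":0,"ry":0,"rz":0,"hand":0.05}
    - {"x":0,"y":0,"z":0,"rx":0,"ry":0,"rz":0,"hand":0.05}
    - {"x":0,"y":0,"z":0.03,"rx":0,"ry":0,"rz":0,"hand":0.05}
    - {"x":0,"y":0,"z":0.05,"rx":0,"ry":0,"rz":0,"hand":0.05}
    - {"x":0,"y":0,"z":0.06,"rx":0,"ry":0,"rz":0,"hand":0.05}

```text
time: 7.1
tool_pos: [0.6462, -0.1982, 0.1482]
ee_rot: [-1.569, 0.003, 0.024]
wrist_force: [1.3, 0.5, 0.6]
width: 0.05
```

Call:
play_rows:
  steps:
    - {"x":-0.023,"y":0.0195,"z":0.007,"rx":0,"ry":0,"rz":0.185,"hand":0.05}
    - {"x":-0.023,"y":0.0195,"z":0.007,"rx":0,"ry":0,"rz":0.185,"hand":0.05}
    - {"x":-0.023,"y":0.0195,"z":0.007,"rx":0,"ry":0,"rz":0.185,"hand":0.05}
    - {"x":-0.023,"y":0.0195,"z":0.007,"rx":0,"ry":0,"rz":0.185,"hand":0.05}
    - {"x":-0.023,"y":0.0195,"z":0.007,"rx":0,"ry":0,"rz":0.185,"hand":0.05}
    - {"x":-0.023,"y":0.0195,"z":0.007,"rx":0,"ry":0,"rz":0.185,"hand":0.05}
    - {"x":-0.023,"y":0.0195,"z":0.007,"rx":0,"ry":0,"rz":0.185,"hand":0.05}
    - {"x":-0.023,"y":0.0195,"z":0.007,"rx":0,"ry":0,"rz":0.185,"hand":0.05}

```text
time: 8.1
tool_pos: [0.4623, -0.042, 0.2049]
ee_rot: [-1.571, -0.0, 1.51]
wrist_force: [0.4, 0.1, 0.8]
width: 0.0502
```

Call:
play_rows:
  steps:
    - {"x":0,"y":0,"z":0,"rx":0,"ry":0,"rz":0,"hand":0.05}
    - {"x":0,"y":0,"z":0,"rx":0,"ry":0,"rz":0,"hand":0.05}

```text
time: 8.35
tool_pos: [0.4635, -0.043, 0.2045]
ee_rot: [-1.571, 0.0, 1.502]
wrist_force: [1.1, -1.0, 0.5]
width: 0.0501
```

```bash
python3 - <<'E'
from h import *
o=robot.get_obs(); print(o['time'],o['tool_pos'],o['ee_rot'],o['width'],o['joint_positions'])
s=snapshot('wrist'); save(s,'w3.png');np.save('w3.npy',s,allow_pickle=True)
s=snapshot('top'); save(s,'t3.png');np.save('t3.npy',s,allow_pickle=True)
E
```

```text
8.35 [ 0.46353879 -0.0429845   0.20447131] [-1.57146714e+00  3.45202312e-04  1.50197985e+00] 0.05008672648602534 [-2.14165349e-01 -1.02846663e-01  1.56147136e+00 -2.45929667e-04
  1.68225422e+00 -1.71617276e+00]
```

View pics/w3.png

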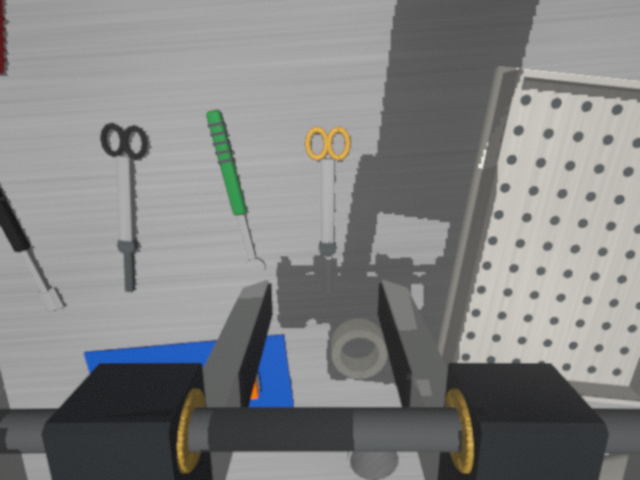

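View pics/t3.png

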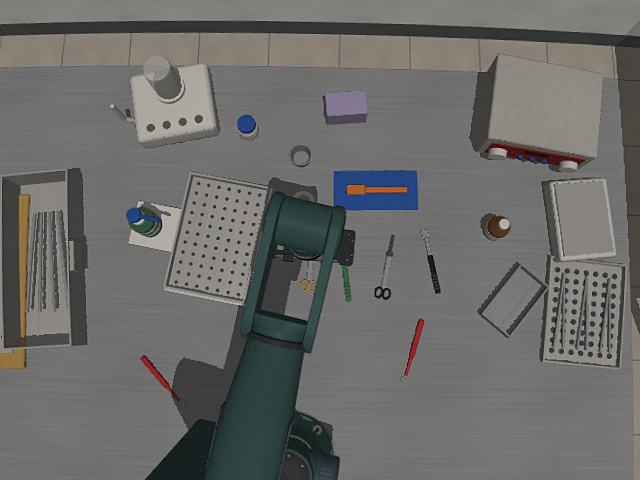

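The brush lies on the mat in the top view (352–408,189). In the wrist view the needle holder's rings are at (328,143) and its shank runs down to (328,248).

```bash
cat >> h.py <<'E'
def inst(s,n,a,b,sh0,sh1,z=.008):
    """a handle-end px, b tip px, sh0,sh1 shank centre px"""
    e=plane(s,[a,b,sh0,sh1],z)[:,:2]; d=e[3]-e[2]; ang=np.arctan2(d[1],d[0]); u=d/np.linalg.norm(d)
    h=e[2]+u*((e[0]-e[2])@u); t=e[2]+u*((e[1]-e[2])@u); g=h+u*.072
    print(n,'len',np.linalg.norm(t-h).round(4),'handle',h.round(4),'tip',t.round(4),'ang',np.degrees(ang).round(2),'grasp(-8mm)',g.round(4),'yaw',(ang+np.pi/2).round(4))
E
python3 - <<'E'
from h import *
s=np.load('w3.npy',allow_pickle=True).item()
inst(s,'nh',(328,126),(329,293),(327.5,165),(328,240))
inst(s,'el',(213,110),(259,267),(218,125),(239,210))
inst(s,'cl',(124,123),(129,291),(123.5,160),(126,240))
im=cv2.cvtColor(s['color'],cv2.COLOR_RGB2BGR)[100:300,90:400]; cv2.imwrite('pics/w3z.png',cv2.resize(im,None,fx=2.5,fy=2.5,interpolation=cv2.INTER_CUBIC))
t=np.load('t3.npy',allow_pickle=True).item();H=hsv(t)
m=((H[...,0]<20)&(H[...,1]>150)); p=box(m,(330,165,425,215)); P=plane(t,p,.018)[:,:2]; print(cv2.minAreaRect(P.astype(np.float32)*1000))
E
```

```text
nh len 0.1596 handle [ 0.3909 -0.0352] tip [ 0.5502 -0.0448] ang -3.45 grasp(-8mm) [ 0.4627 -0.0395] yaw 1.5106
el len 0.149 handle [ 0.3707 -0.132 ] tip [ 0.5188 -0.1158] ang 6.26 grasp(-8mm) [ 0.4423 -0.1242] yaw 1.6801
cl len 0.1604 handle [ 0.3763 -0.2135] tip [ 0.5341 -0.2419] ang -10.21 grasp(-8mm) [ 0.4471 -0.2262] yaw 1.3927
((646.1553955078125, -199.3204803466797), (20.21087074279785, 146.1410675048828), 1.1988979578018188)
```

View pics/w3z.png

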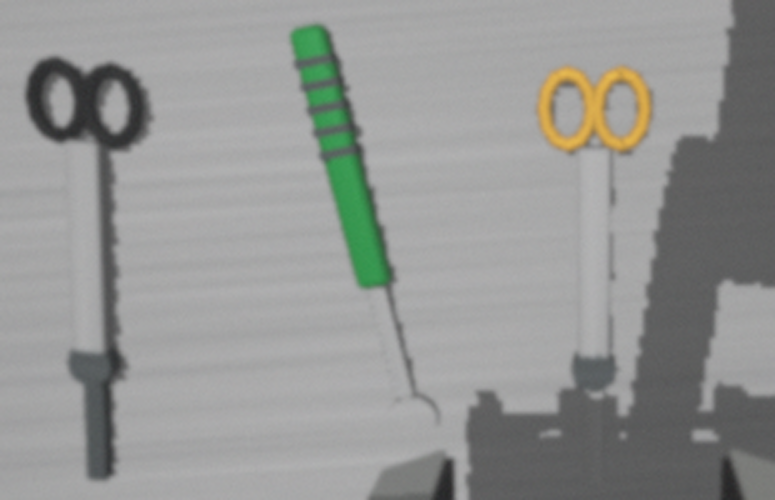

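Call:
play_rows:
  steps:
    - {"x":0,"y":0.0035,"z":-0.05,"rx":0,"ry":0,"rz":0.007,"hand":0.04}
    - {"x":0,"y":0,"z":-0.05,"rx":0,"ry":0,"rz":0,"hand":0.04}
    - {"x":0,"y":0,"z":-0.05,"rx":0,"ry":0,"rz":0,"hand":0.04}
    - {"x":0,"y":0,"z":-0.03,"rx":0,"ry":0,"rz":0,"hand":0.04}
    - {"x":0,"y":0,"z":-0.015,"rx":0,"ry":0,"rz":0,"hand":0.04}
    - {"x":0,"y":0,"z":-0.006,"rx":0,"ry":0,"rz":0,"hand":0.04}
    - {"x":0,"y":0,"z":0,"rx":0,"ry":0,"rz":0,"hand":0.04}
    - {"x":0,"y":0,"z":0,"rx":0,"ry":0,"rz":0,"hand":0}

```text
time: 9.45
tool_pos: [0.4644, -0.0394, 0.0049]
ee_rot: [-1.574, 0.0, 1.511]
wrist_force: [-0.2, -0.5, 0.6]
width: 0.0332
```

Call:
play_rows:
  steps:
    - {"x":0,"y":0,"z":0,"rx":0,"ry":0,"rz":0,"hand":0}
    - {"x":0,"y":0,"z":0,"rx":0,"ry":0,"rz":0,"hand":0}
    - {"x":0,"y":0,"z":0,"rx":0,"ry":0,"rz":0,"hand":0}
    - {"x":0,"y":0,"z":0,"rx":0,"ry":0,"rz":0,"hand":0}

```text
time: 9.95
tool_pos: [0.4636, -0.0393, 0.0041]
ee_rot: [-1.572, 0.0, 1.511]
wrist_force: [0.3, 0.1, 4.2]
width: 0.0115
```

```bash
python3 - <<'E'
from h import *
s=np.load('w1.npy',allow_pickle=True).item()
im=cv2.cvtColor(s['color'],cv2.COLOR_RGB2BGR)
P=plane(s,[(257,65),(597,158),(507,357),(211,293)],.038)
print(P.round(4),P.mean(0)); 
for a,b in ((0,1),(1,2),(2,3),(3,0)):
  e=P[b]-P[a]; print(np.linalg.norm(e), np.degrees(np.arctan2(e[1],e[0])))
E
```

```text
[[0.3968 0.3121 0.038 ]
 [0.6774 0.261  0.038 ]
 [0.6416 0.0705 0.038 ]
 [0.36   0.1161 0.038 ]] [0.51894417 0.18996246 0.038     ]
0.28525622123233557 -10.326588048161183
0.1938210291682395 -100.66297612528136
0.28527315539403586 170.80126086667485
0.1994358673585431 79.35750757794219
```

Call:
play_rows:
  steps:
    - {"x":0,"y":0,"z":0.03,"rx":0,"ry":0,"rz":0,"hand":0}
    - {"x":0,"y":0,"z":0.05,"rx":0,"ry":0,"rz":0,"hand":0}
    - {"x":0,"y":0,"z":0.05,"rx":0,"ry":0,"rz":0,"hand":0}
    - {"x":0,"y":0,"z":0,"rx":0,"ry":0,"rz":0,"hand":0}

```text
time: 10.45
tool_pos: [0.466, -0.0396, 0.1381]
ee_rot: [-1.58, 0.001, 1.511]
wrist_force: [0.3, -0.4, -1.3]
width: 0.0112
```

```bash
python3 - <<'E'
from h import *
t=np.load('t3.npy',allow_pickle=True).item(); s=np.load('w1.npy',allow_pickle=True).item()
a=cv2.resize(t['color'][160:320,155:285],None,fx=3.6,fy=3.6,interpolation=cv2.INTER_CUBIC)
b=s['color'][50:370,200:610]
b=cv2.resize(b,None,fx=1.9,fy=1.8,interpolation=cv2.INTER_CUBIC)
cv2.imwrite('pics/ta.png',a[...,::-1]);cv2.imwrite('pics/tb.png',b[...,::-1])
E
```

```text
(no output)
```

View pics/ta.png

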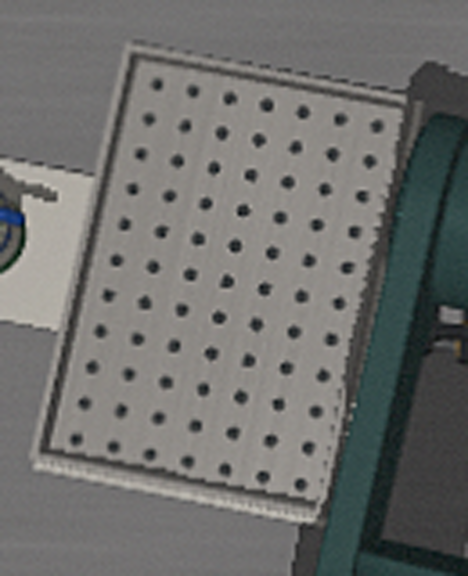

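View pics/tb.png

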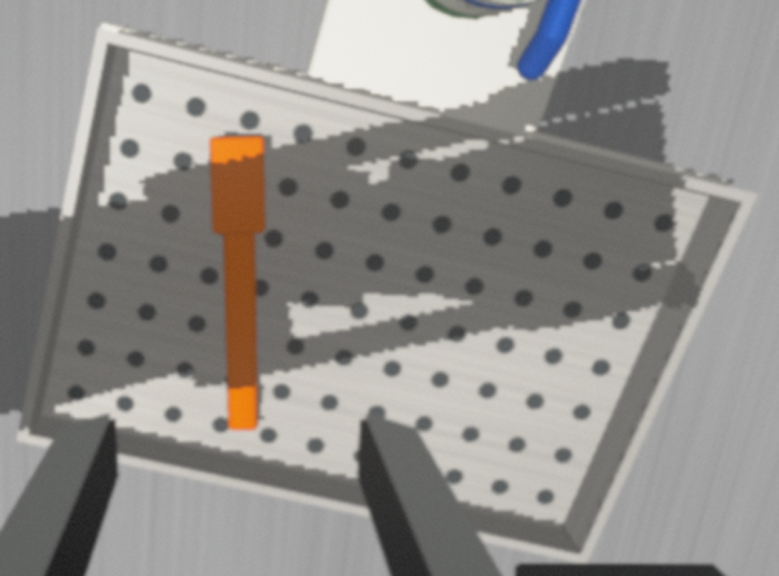

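```bash
python3 - <<'E'
from h import *
t=np.load('t3.npy',allow_pickle=True).item(); s=np.load('w1.npy',allow_pickle=True).item()
for q,P in (('top',plane(t,np.array([(157,84),(377,126),(301,484),(76,439)])/3.6+[155,160],.013)),('w',plane(s,np.array([(142,93),(664,223),(545,496),(76,392)])/[1.9,1.8]+[200,50],.013))):
  print(q,P[:,:2].round(4).tolist(),P.mean(0).round(4))
  for a,b in ((0,1),(1,2),(2,3),(3,0)):
    e=P[b]-P[a]; print(np.linalg.norm(e).round(4), np.degrees(np.arctan2(e[1],e[0])).round(2))
E
```

```text
top [[0.6536, 0.2426], [0.6265, 0.0889], [0.3803, 0.1319], [0.4072, 0.286]] [0.5169 0.1873 0.013 ]
0.156 -100.0
0.2499 170.11
0.1565 80.1
0.2502 -10.0
w [[0.4086, 0.2866], [0.6556, 0.2429], [0.6283, 0.0892], [0.3812, 0.1327]] [0.5184 0.1878 0.013 ]
0.2509 -10.03
0.1561 -100.1
0.2509 170.02
0.1563 79.89
```

Both views agree on the tray: the hole grid is centred at (0.5177, 0.1876) with yaw −10.0°. Carrying the needle holder to the first slot.

Call:
play_rows:
  steps:
    - {"x":-0.003,"y":0.025,"z":0,"rx":0,"ry":0,"rz":-0.168,"hand":0}
    - {"x":-0.003,"y":0.025,"z":0,"rx":0,"ry":0,"rz":-0.168,"hand":0}
    - {"x":-0.003,"y":0.025,"z":0,"rx":0,"ry":0,"rz":-0.168,"hand":0}
    - {"x":-0.003,"y":0.025,"z":0,"rx":0,"ry":0,"rz":-0.168,"hand":0}
    - {"x":-0.003,"y":0.025,"z":0,"rx":0,"ry":0,"rz":-0.168,"hand":0}
    - {"x":-0.003,"y":0.025,"z":0,"rx":0,"ry":0,"rz":-0.168,"hand":0}
    - {"x":-0.003,"y":0.025,"z":0,"rx":0,"ry":0,"rz":-0.168,"hand":0}
    - {"x":-0.003,"y":0.025,"z":0,"rx":0,"ry":0,"rz":-0.168,"hand":0}

```text
time: 11.45
tool_pos: [0.4377, 0.1614, 0.1311]
ee_rot: [-1.571, 0.004, 0.161]
wrist_force: [1.3, -0.4, -0.5]
width: 0.0111
```

Call:
play_rows:
  steps:
    - {"x":-0.0045,"y":0.025,"z":0,"rx":0,"ry":0,"rz":-0.168,"hand":0}
    - {"x":-0.004,"y":0.0255,"z":0,"rx":0,"ry":0,"rz":-0.174,"hand":0}
    - {"x":0,"y":0,"z":0,"rx":0,"ry":0,"rz":0,"hand":0}
    - {"x":0,"y":0,"z":0,"rx":0,"ry":0,"rz":0,"hand":0}

```text
time: 11.95
tool_pos: [0.43, 0.2107, 0.1321]
ee_rot: [-1.573, 0.002, -0.173]
wrist_force: [0.7, 0.3, -0.7]
width: 0.0112
```

```bash
python3 - <<'E'
from h import *
o=robot.get_obs(); print(o['time'],o['tool_pos'],o['ee_rot'],o['width'],o['joint_positions'])
s=snapshot('wrist'); save(s,'w4.png');np.save('w4.npy',s,allow_pickle=True)
E
```

```text
11.95 [0.42999407 0.21066125 0.1321382 ] [-1.57256859  0.00187126 -0.17295507] 0.011194780146761446 [ 3.37531362e-01 -4.35202641e-02  1.64987124e+00 -6.32355937e-04
  1.53774030e+00  5.10506463e-01]
```

View pics/w4.png

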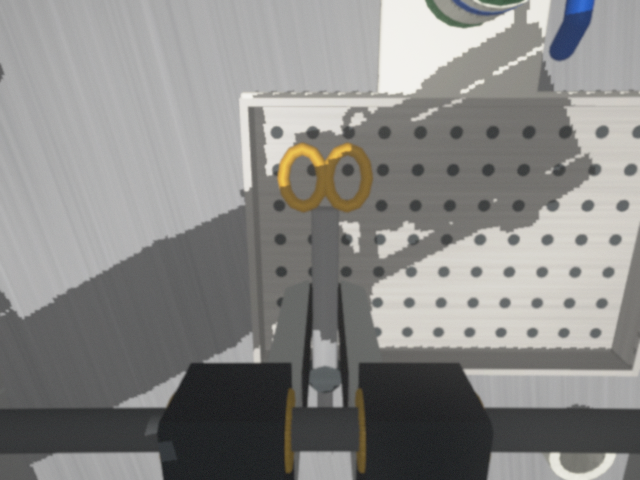

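The needle holder is gripped straight, rings at (326,178) towards the bottle. Lowering it.

Call:
play_rows:
  steps:
    - {"x":0,"y":0,"z":-0.04,"rx":0,"ry":0,"rz":0,"hand":0}
    - {"x":0,"y":0,"z":-0.04,"rx":0,"ry":0,"rz":0,"hand":0}
    - {"x":0,"y":0,"z":-0.02,"rx":0,"ry":0,"rz":0,"hand":0}
    - {"x":0,"y":0,"z":-0.01,"rx":0,"ry":0,"rz":0,"hand":0}
    - {"x":0,"y":0,"z":-0.004,"rx":0,"ry":0,"rz":0,"hand":0}
    - {"x":0,"y":0,"z":-0.0025,"rx":0,"ry":0,"rz":0,"hand":0}
    - {"x":0,"y":0,"z":0,"rx":0,"ry":0,"rz":0,"hand":0}
    - {"x":0,"y":0,"z":0,"rx":0,"ry":0,"rz":0,"hand":0}

```text
time: 13.0
tool_pos: [0.4311, 0.2116, 0.0177]
ee_rot: [-1.57, -0.001, -0.175]
wrist_force: [0.3, 0.5, -1.1]
width: 0.0111
```

Call:
play_rows:
  steps:
    - {"x":0,"y":0,"z":0,"rx":0,"ry":0,"rz":0,"hand":0.035}
    - {"x":0,"y":0,"z":0,"rx":0,"ry":0,"rz":0,"hand":0.035}
    - {"x":0,"y":0,"z":0,"rx":0,"ry":0,"rz":0,"hand":0.035}
    - {"x":0,"y":0,"z":0.03,"rx":0,"ry":0,"rz":0,"hand":0.035}
    - {"x":0,"y":0,"z":0.05,"rx":0,"ry":0,"rz":0,"hand":0.035}
    - {"x":0,"y":0,"z":0.0525,"rx":0,"ry":0,"rz":0,"hand":0.04}
    - {"x":0,"y":0,"z":0.05,"rx":0,"ry":0,"rz":0,"hand":0.05}

```text
time: 13.88
tool_pos: [0.4305, 0.2114, 0.2013]
ee_rot: [-1.57, -0.001, -0.175]
wrist_force: [1.4, 0.2, 0.0]
width: 0.0469
```

Call:
play_rows:
  steps:
    - {"x":0.001,"y":-0.0305,"z":0,"rx":0,"ry":0,"rz":0.185,"hand":0.05}
    - {"x":0.001,"y":-0.0305,"z":0,"rx":0,"ry":0,"rz":0.185,"hand":0.05}
    - {"x":0.001,"y":-0.0305,"z":0,"rx":0,"ry":0,"rz":0.185,"hand":0.05}
    - {"x":0.001,"y":-0.0305,"z":0,"rx":0,"ry":0,"rz":0.185,"hand":0.05}
    - {"x":0.001,"y":-0.0305,"z":0,"rx":0,"ry":0,"rz":0.185,"hand":0.05}
    - {"x":0.001,"y":-0.0305,"z":0,"rx":0,"ry":0,"rz":0.185,"hand":0.05}
    - {"x":0.001,"y":-0.0305,"z":0,"rx":0,"ry":0,"rz":0.185,"hand":0.05}
    - {"x":0.001,"y":-0.0305,"z":0,"rx":0,"ry":0,"rz":0.185,"hand":0.05}

```text
time: 14.88
tool_pos: [0.4386, -0.0336, 0.1996]
ee_rot: [-1.571, -0.0, 1.311]
wrist_force: [0.8, -0.7, -0.8]
width: 0.0496
```

Call:
play_rows:
  steps:
    - {"x":0.001,"y":-0.0305,"z":0,"rx":0,"ry":0,"rz":0.185,"hand":0.05}
    - {"x":0.0015,"y":-0.0305,"z":0,"rx":0,"ry":0,"rz":0.185,"hand":0.05}
    - {"x":0.0015,"y":-0.03,"z":0,"rx":0,"ry":0,"rz":0,"hand":0.05}
    - {"x":0,"y":0,"z":0,"rx":0,"ry":0,"rz":0,"hand":0.05}
    - {"x":0,"y":0,"z":0,"rx":0,"ry":0,"rz":0,"hand":0.05}

```text
time: 15.5
tool_pos: [0.4426, -0.123, 0.1995]
ee_rot: [-1.571, -0.001, 1.675]
wrist_force: [0.9, 0.3, -0.1]
width: 0.0498
```

```bash
python3 - <<'E'
from h import *
o=robot.get_obs(); print(o['time'],o['tool_pos'],o['ee_rot'],o['width'],o['joint_positions'])
s=snapshot('wrist'); save(s,'w5.png');np.save('w5.npy',s,allow_pickle=True)
t=snapshot('top'); save(t,'t5.png');np.save('t5.npy',t,allow_pickle=True)
H=hsv(s);m=((H[...,0]>45)&(H[...,0]<85)&(H[...,1]>90)).astype(np.uint8);m=cv2.morphologyEx(m,cv2.MORPH_CLOSE,np.ones((9,9)))
p=box(m); P=plane(s,p,.01)[:,:2];print(p.min(0),p.max(0),len(p)); ce,v,a,b,_,_=axis(P);print(ce,v,a,b,'ends',ce+a*v,ce+b*v,np.degrees(np.arctan2(v[1],v[0])),cv2.minAreaRect(P.astype(np.float32)*1000))
E
```

```text
15.5 [ 0.44256682 -0.12301434  0.19945966] [-1.57079084e+00 -8.72596122e-04  1.67502217e+00] 0.04981428237848517 [-3.95232851e-01 -1.15106356e-01  1.58242264e+00  7.67512544e-04
  1.67469909e+00 -2.07017558e+00]
[314 128] [328 231] 1313
[ 0.41598092 -0.1282216 ] [0.99174012 0.12826352] -0.04474700096144117 0.047818893584428354 ends [ 0.37160352 -0.13396101] [ 0.46340484 -0.12208818] 7.369259508535196 ((417.5039367675781, -128.0238037109375), (92.55536651611328, 11.356806755065918), 7.296502113342285)
```

View pics/w5.png

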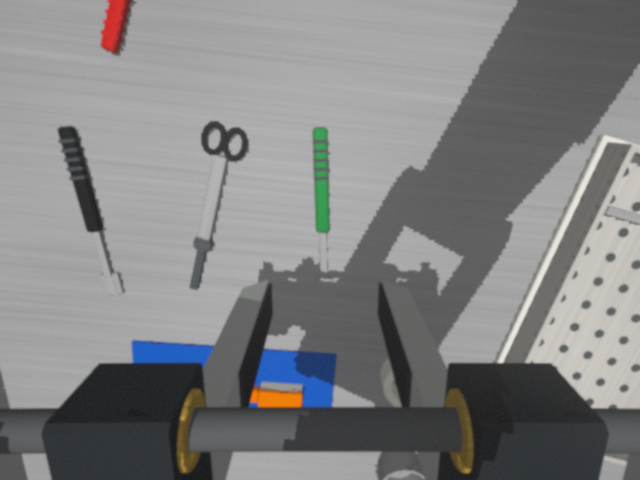

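View pics/t5.png

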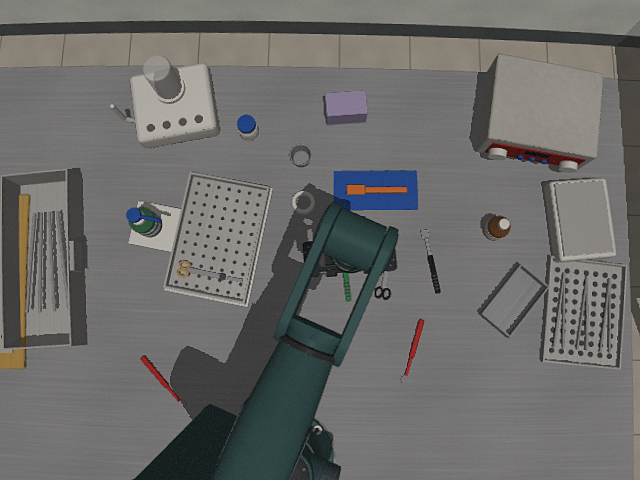

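The needle holder now lies in the tray at (212,272) in the top view. The elevator is under the gripper, with its handle from (320,128) to (322,231) in the wrist view.

Call:
play_rows:
  steps:
    - {"x":-0.001,"y":-0.001,"z":-0.05,"rx":0,"ry":0,"rz":0.024,"hand":0.04}
    - {"x":0,"y":0,"z":-0.05,"rx":0,"ry":0,"rz":0,"hand":0.04}
    - {"x":0,"y":0,"z":-0.05,"rx":0,"ry":0,"rz":0,"hand":0.04}
    - {"x":0,"y":0,"z":-0.03,"rx":0,"ry":0,"rz":0,"hand":0.04}
    - {"x":0,"y":0,"z":-0.01,"rx":0,"ry":0,"rz":0,"hand":0.04}
    - {"x":0,"y":0,"z":-0.006,"rx":0,"ry":0,"rz":0,"hand":0.04}
    - {"x":0,"y":0,"z":0,"rx":0,"ry":0,"rz":0,"hand":0.04}
    - {"x":0,"y":0,"z":0,"rx":0,"ry":0,"rz":0,"hand":0}

```text
time: 16.6
tool_pos: [0.4427, -0.125, 0.0049]
ee_rot: [-1.573, 0.001, 1.699]
wrist_force: [0.5, 0.1, -0.2]
width: 0.0331
```

Call:
play_rows:
  steps:
    - {"x":0,"y":0,"z":0,"rx":0,"ry":0,"rz":0,"hand":0}
    - {"x":0,"y":0,"z":0,"rx":0,"ry":0,"rz":0,"hand":0}
    - {"x":0,"y":0,"z":0,"rx":0,"ry":0,"rz":0,"hand":0}
    - {"x":0,"y":0,"z":0,"rx":0,"ry":0,"rz":0,"hand":0}
    - {"x":0,"y":0,"z":0.03,"rx":0,"ry":0,"rz":0,"hand":0}
    - {"x":0,"y":0,"z":0.05,"rx":0,"ry":0,"rz":0,"hand":0}
    - {"x":0,"y":0,"z":0.05,"rx":0,"ry":0,"rz":0,"hand":0}

```text
time: 17.48
tool_pos: [0.4409, -0.1243, 0.1339]
ee_rot: [-1.569, -0.001, 1.699]
wrist_force: [0.6, -0.5, -0.9]
width: 0.0127
```

Call:
play_rows:
  steps:
    - {"x":0.004,"y":0.0295,"z":0,"rx":0,"ry":0,"rz":-0.17,"hand":0}
    - {"x":0.004,"y":0.0295,"z":0,"rx":0,"ry":0,"rz":-0.17,"hand":0}
    - {"x":0.004,"y":0.0295,"z":0,"rx":0,"ry":0,"rz":-0.17,"hand":0}
    - {"x":0.004,"y":0.0295,"z":0,"rx":0,"ry":0,"rz":-0.17,"hand":0}
    - {"x":0.004,"y":0.0295,"z":0,"rx":0,"ry":0,"rz":-0.17,"hand":0}
    - {"x":0.004,"y":0.0295,"z":0,"rx":0,"ry":0,"rz":-0.17,"hand":0}
    - {"x":0.004,"y":0.0295,"z":0,"rx":0,"ry":0,"rz":-0.17,"hand":0}
    - {"x":0.004,"y":0.0295,"z":0,"rx":0,"ry":0,"rz":-0.17,"hand":0}

```text
time: 18.48
tool_pos: [0.4732, 0.1123, 0.1328]
ee_rot: [-1.571, 0.001, 0.333]
wrist_force: [0.6, -0.1, -0.6]
width: 0.0128
```

Call:
play_rows:
  steps:
    - {"x":0.005,"y":0.0295,"z":0,"rx":0,"ry":0,"rz":-0.17,"hand":0}
    - {"x":0.005,"y":0.0295,"z":0,"rx":0,"ry":0,"rz":-0.17,"hand":0}
    - {"x":0.006,"y":0.0305,"z":0,"rx":0,"ry":0,"rz":-0.174,"hand":0}
    - {"x":0,"y":0,"z":0,"rx":0,"ry":0,"rz":0,"hand":0}
    - {"x":0,"y":0,"z":0,"rx":0,"ry":0,"rz":0,"hand":0}

```text
time: 19.1
tool_pos: [0.4892, 0.2002, 0.1329]
ee_rot: [-1.572, 0.001, -0.173]
wrist_force: [0.1, -0.0, -1.5]
width: 0.0126
```

```bash
python3 - <<'E'
from h import *
o=robot.get_obs(); print(o['time'],o['tool_pos'],o['ee_rot'],o['width'],o['joint_positions'])
s=snapshot('wrist'); save(s,'w6.png');np.save('w6.npy',s,allow_pickle=True)
E
```

```text
19.1 [0.4891939  0.20024699 0.13286953] [-1.57209365e+00  1.00439927e-03 -1.73234844e-01] 0.012557431724626795 [ 2.81733128e-01  6.66034664e-02  1.53712201e+00 -7.24340898e-04
  1.53933949e+00  4.54990635e-01]
```

View pics/w6.png

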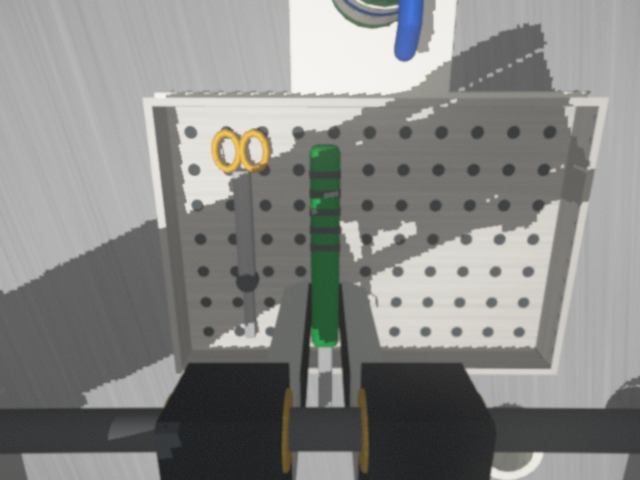

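The needle holder lies straight in the left slot, rings at (240,150). The elevator is held straight, handle end at (325,148). Lowering it.

Call:
play_rows:
  steps:
    - {"x":0,"y":0,"z":-0.04,"rx":0,"ry":0,"rz":0,"hand":0}
    - {"x":0,"y":0,"z":-0.04,"rx":0,"ry":0,"rz":0,"hand":0}
    - {"x":0,"y":0,"z":-0.02,"rx":0,"ry":0,"rz":0,"hand":0}
    - {"x":0,"y":0,"z":-0.01,"rx":0,"ry":0,"rz":0,"hand":0}
    - {"x":0,"y":0,"z":-0.004,"rx":0,"ry":0,"rz":0,"hand":0}
    - {"x":0,"y":0,"z":-0.0025,"rx":0,"ry":0,"rz":0,"hand":0}
    - {"x":0,"y":0,"z":0,"rx":0,"ry":0,"rz":0,"hand":0}
    - {"x":0,"y":0,"z":0,"rx":0,"ry":0,"rz":0,"hand":0}

```text
time: 20.15
tool_pos: [0.4901, 0.2011, 0.0178]
ee_rot: [-1.57, -0.001, -0.175]
wrist_force: [1.5, 0.6, -0.1]
width: 0.0126
```

Call:
play_rows:
  steps:
    - {"x":0,"y":0,"z":0,"rx":0,"ry":0,"rz":0,"hand":0.035}
    - {"x":0,"y":0,"z":0,"rx":0,"ry":0,"rz":0,"hand":0.035}
    - {"x":0,"y":0,"z":0,"rx":0,"ry":0,"rz":0,"hand":0.035}
    - {"x":0,"y":0,"z":0.03,"rx":0,"ry":0,"rz":0,"hand":0.035}
    - {"x":0,"y":0,"z":0.05,"rx":0,"ry":0,"rz":0,"hand":0.035}
    - {"x":0,"y":0,"z":0.0525,"rx":0,"ry":0,"rz":0,"hand":0.04}
    - {"x":0,"y":0,"z":0.05,"rx":0,"ry":0,"rz":0,"hand":0.05}

```text
time: 21.02
tool_pos: [0.4895, 0.2008, 0.2014]
ee_rot: [-1.571, -0.001, -0.175]
wrist_force: [-0.3, -0.2, 0.4]
width: 0.0468
```

Call:
play_rows:
  steps:
    - {"x":-0.005,"y":-0.0475,"z":0,"rx":0,"ry":0,"rz":0.174,"hand":0.05}
    - {"x":-0.005,"y":-0.0475,"z":0,"rx":0,"ry":0,"rz":0.174,"hand":0.05}
    - {"x":-0.005,"y":-0.0475,"z":0,"rx":0,"ry":0,"rz":0.174,"hand":0.05}
    - {"x":-0.005,"y":-0.0475,"z":0,"rx":0,"ry":0,"rz":0.174,"hand":0.05}
    - {"x":-0.005,"y":-0.0475,"z":0,"rx":0,"ry":0,"rz":0.174,"hand":0.05}
    - {"x":-0.005,"y":-0.0475,"z":0,"rx":0,"ry":0,"rz":0.174,"hand":0.05}
    - {"x":-0.005,"y":-0.0475,"z":0,"rx":0,"ry":0,"rz":0.174,"hand":0.05}
    - {"x":-0.005,"y":-0.0475,"z":0,"rx":0,"ry":0,"rz":0.174,"hand":0.05}

```text
time: 22.02
tool_pos: [0.4494, -0.18, 0.1997]
ee_rot: [-1.571, -0.0, 1.221]
wrist_force: [0.8, 0.7, 0.0]
width: 0.0504
```

Call:
play_rows:
  steps:
    - {"x":-0.0025,"y":-0.0465,"z":0,"rx":0,"ry":0,"rz":0.176,"hand":0.05}
    - {"x":0,"y":0,"z":0,"rx":0,"ry":0,"rz":0,"hand":0.05}
    - {"x":0,"y":0,"z":0,"rx":0,"ry":0,"rz":0,"hand":0.05}
    - {"x":0,"y":0,"z":0,"rx":0,"ry":0,"rz":0,"hand":0.05}

```text
time: 22.52
tool_pos: [0.4474, -0.2238, 0.1996]
ee_rot: [-1.571, -0.0, 1.392]
wrist_force: [-0.4, -0.4, 0.9]
width: 0.0502
```

```bash
python3 - <<'E'
from h import *
o=robot.get_obs(); print(o['time'],o['tool_pos'],o['ee_rot'],o['width'],o['joint_positions'])
s=snapshot('wrist'); save(s,'w7.png');np.save('w7.npy',s,allow_pickle=True)
t=snapshot('top'); save(t,'t7.png');np.save('t7.npy',t,allow_pickle=True)
E
```

```text
22.525 [ 0.44743207 -0.22381338  0.19963759] [-1.57098496e+00 -4.42384313e-04  1.39168997e+00] 0.05022013591117836 [-5.77538510e-01 -2.27399928e-02  1.49533243e+00  4.83244683e-04
  1.66899798e+00 -1.96918106e+00]
```

View pics/w7.png

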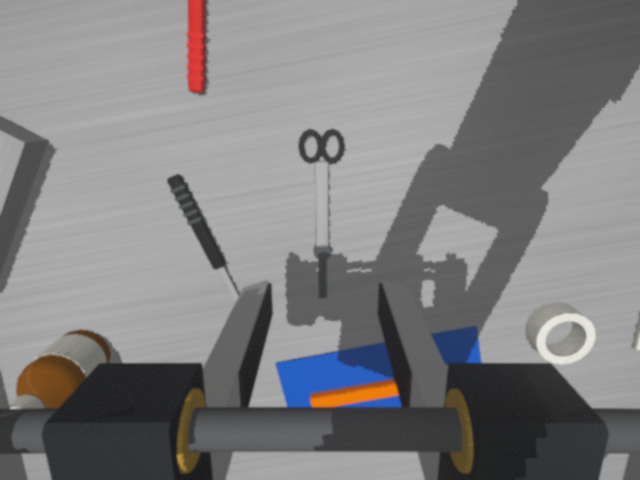

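View pics/t7.png

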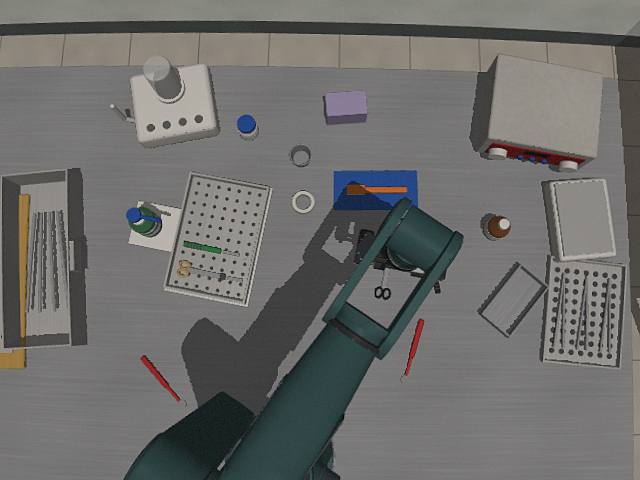

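The clamp is under the gripper, rings at (321,146) and tip at (322,296). The chisel shows at (175,178) to (240,295).

```bash
python3 - <<'E'
from h import *
s=np.load('w7.npy',allow_pickle=True).item()
inst(s,'cl',(321,129),(322.5,298),(321.5,166),(322.5,240))
inst(s,'ch',(175,176),(240,295),(179,184),(219,264))
im=cv2.cvtColor(s['color'],cv2.COLOR_RGB2BGR)[110:310,150:400]; cv2.imwrite('pics/w7z.png',cv2.resize(im,None,fx=2.8,fy=2.8,interpolation=cv2.INTER_CUBIC))
E
```

```text
cl len 0.1604 handle [ 0.3773 -0.2138] tip [ 0.5354 -0.2405] ang -9.61 grasp(-8mm) [ 0.4483 -0.2258] yaw 1.403
ch len 0.1269 handle [ 0.3942 -0.3498] tip [ 0.5187 -0.325 ] ang 11.25 grasp(-8mm) [ 0.4649 -0.3357] yaw 1.7672
```

View pics/w7z.png

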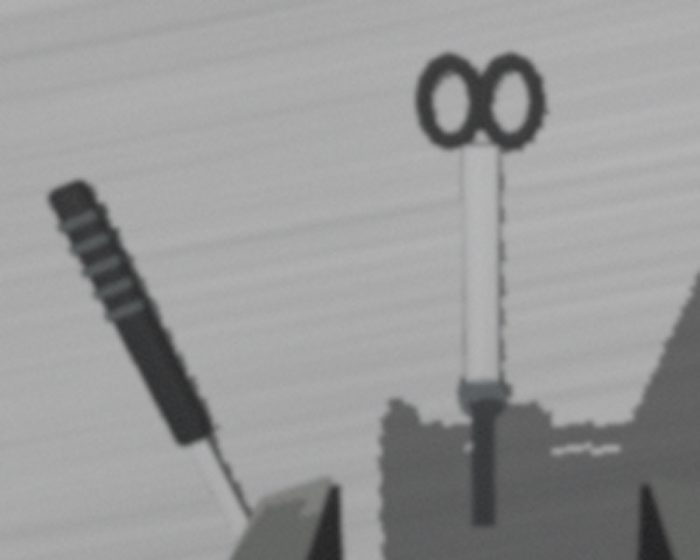

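Call:
play_rows:
  steps:
    - {"x":0.001,"y":0,"z":-0.05,"rx":0,"ry":0,"rz":0.007,"hand":0.04}
    - {"x":0,"y":0,"z":-0.05,"rx":0,"ry":0,"rz":0,"hand":0.04}
    - {"x":0,"y":0,"z":-0.05,"rx":0,"ry":0,"rz":0,"hand":0.04}
    - {"x":0,"y":0,"z":-0.03,"rx":0,"ry":0,"rz":0,"hand":0.04}
    - {"x":0,"y":0,"z":-0.01,"rx":0,"ry":0,"rz":0,"hand":0.04}
    - {"x":0,"y":0,"z":-0.006,"rx":0,"ry":0,"rz":0,"hand":0.04}
    - {"x":0,"y":0,"z":0,"rx":0,"ry":0,"rz":0,"hand":0.04}
    - {"x":0,"y":0,"z":0,"rx":0,"ry":0,"rz":0,"hand":0}

```text
time: 23.62
tool_pos: [0.4492, -0.2256, 0.005]
ee_rot: [-1.573, 0.001, 1.398]
wrist_force: [0.4, -0.6, -0.3]
width: 0.0332
```

Call:
play_rows:
  steps:
    - {"x":0,"y":0,"z":0,"rx":0,"ry":0,"rz":0,"hand":0}
    - {"x":0,"y":0,"z":0,"rx":0,"ry":0,"rz":0,"hand":0}
    - {"x":0,"y":0,"z":0,"rx":0,"ry":0,"rz":0,"hand":0}
    - {"x":0,"y":0,"z":0,"rx":0,"ry":0,"rz":0,"hand":0}
    - {"x":0,"y":0,"z":0.03,"rx":0,"ry":0,"rz":0,"hand":0}
    - {"x":0,"y":0,"z":0.05,"rx":0,"ry":0,"rz":0,"hand":0}
    - {"x":0,"y":0,"z":0.05,"rx":0,"ry":0,"rz":0,"hand":0}

```text
time: 24.5
tool_pos: [0.4476, -0.2245, 0.1338]
ee_rot: [-1.569, -0.001, 1.398]
wrist_force: [0.5, -0.2, -0.3]
width: 0.0113
```

Call:
play_rows:
  steps:
    - {"x":0.011,"y":0.0465,"z":0,"rx":0,"ry":0,"rz":-0.175,"hand":0}
    - {"x":0.011,"y":0.0465,"z":0,"rx":0,"ry":0,"rz":-0.175,"hand":0}
    - {"x":0.011,"y":0.0465,"z":0,"rx":0,"ry":0,"rz":-0.175,"hand":0}
    - {"x":0.011,"y":0.0465,"z":0,"rx":0,"ry":0,"rz":-0.175,"hand":0}
    - {"x":0.011,"y":0.0465,"z":0,"rx":0,"ry":0,"rz":-0.175,"hand":0}
    - {"x":0.011,"y":0.0465,"z":0,"rx":0,"ry":0,"rz":-0.175,"hand":0}
    - {"x":0.011,"y":0.0465,"z":0,"rx":0,"ry":0,"rz":-0.175,"hand":0}
    - {"x":0.011,"y":0.0465,"z":0,"rx":0,"ry":0,"rz":-0.175,"hand":0}

```text
time: 25.5
tool_pos: [0.536, 0.1486, 0.1328]
ee_rot: [-1.571, 0.001, -0.008]
wrist_force: [0.3, 0.0, -0.6]
width: 0.0116
```

Call:
play_rows:
  steps:
    - {"x":0.0125,"y":0.0445,"z":0,"rx":0,"ry":0,"rz":-0.175,"hand":0}
    - {"x":0,"y":0,"z":0,"rx":0,"ry":0,"rz":0,"hand":0}
    - {"x":0,"y":0,"z":0,"rx":0,"ry":0,"rz":0,"hand":0}
    - {"x":0,"y":0,"z":0,"rx":0,"ry":0,"rz":0,"hand":0}

```text
time: 26.0
tool_pos: [0.5485, 0.1903, 0.1333]
ee_rot: [-1.571, 0.0, -0.178]
wrist_force: [-0.5, 0.5, 0.2]
width: 0.0114
```

```bash
python3 - <<'E'
from h import *
o=robot.get_obs(); print(o['time'],o['tool_pos'],o['ee_rot'],o['width'],o['joint_positions'])
s=snapshot('wrist'); save(s,'w8.png');np.save('w8.npy',s,allow_pickle=True)
E
```

```text
26.0 [0.54845614 0.19029781 0.13327696] [-1.57138148e+00  4.40007372e-04 -1.78068899e-01] 0.01144649681470014 [ 2.36538468e-01  1.79735311e-01  1.41061903e+00 -3.58388307e-04
  1.55187676e+00  4.14614133e-01]
```

View pics/w8.png

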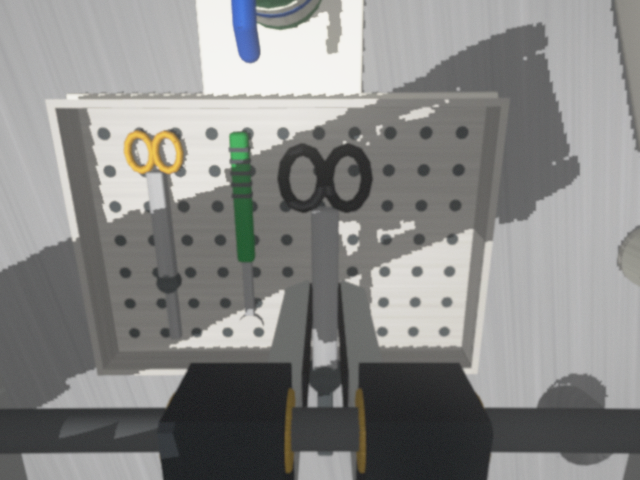

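The needle holder and elevator lie neatly side by side, and the clamp is held straight with its rings at (325,178). Lowering it.

Call:
play_rows:
  steps:
    - {"x":0,"y":0,"z":-0.04,"rx":0,"ry":0,"rz":0,"hand":0}
    - {"x":0,"y":0,"z":-0.04,"rx":0,"ry":0,"rz":0,"hand":0}
    - {"x":0,"y":0,"z":-0.02,"rx":0,"ry":0,"rz":0,"hand":0}
    - {"x":0,"y":0,"z":-0.01,"rx":0,"ry":0,"rz":0,"hand":0}
    - {"x":0,"y":0,"z":-0.004,"rx":0,"ry":0,"rz":0,"hand":0}
    - {"x":0,"y":0,"z":-0.0025,"rx":0,"ry":0,"rz":0,"hand":0}
    - {"x":0,"y":0,"z":0,"rx":0,"ry":0,"rz":0,"hand":0}
    - {"x":0,"y":0,"z":0,"rx":0,"ry":0,"rz":0,"hand":0}

```text
time: 27.05
tool_pos: [0.5492, 0.1917, 0.0178]
ee_rot: [-1.57, -0.001, -0.177]
wrist_force: [-0.9, 0.3, -1.9]
width: 0.0116
```

Call:
play_rows:
  steps:
    - {"x":0,"y":0,"z":0,"rx":0,"ry":0,"rz":0,"hand":0.035}
    - {"x":0,"y":0,"z":0,"rx":0,"ry":0,"rz":0,"hand":0.035}
    - {"x":0,"y":0,"z":0,"rx":0,"ry":0,"rz":0,"hand":0.035}
    - {"x":0,"y":0,"z":0.03,"rx":0,"ry":0,"rz":0,"hand":0.035}
    - {"x":0,"y":0,"z":0.05,"rx":0,"ry":0,"rz":0,"hand":0.035}
    - {"x":0,"y":0,"z":0.0525,"rx":0,"ry":0,"rz":0,"hand":0.04}
    - {"x":0,"y":0,"z":0.05,"rx":0,"ry":0,"rz":0,"hand":0.05}

```text
time: 27.92
tool_pos: [0.5487, 0.1915, 0.2014]
ee_rot: [-1.571, -0.001, -0.177]
wrist_force: [0.7, -0.2, 0.6]
width: 0.0467
```

Call:
play_rows:
  steps:
    - {"x":-0.0075,"y":-0.048,"z":0,"rx":0,"ry":0,"rz":0.17,"hand":0.05}
    - {"x":-0.0075,"y":-0.048,"z":0,"rx":0,"ry":0,"rz":0.17,"hand":0.05}
    - {"x":-0.0075,"y":-0.048,"z":0,"rx":0,"ry":0,"rz":0.17,"hand":0.05}
    - {"x":-0.0075,"y":-0.048,"z":0,"rx":0,"ry":0,"rz":0.17,"hand":0.05}
    - {"x":-0.0075,"y":-0.048,"z":0,"rx":0,"ry":0,"rz":0.17,"hand":0.05}
    - {"x":-0.0075,"y":-0.048,"z":0,"rx":0,"ry":0,"rz":0.17,"hand":0.05}
    - {"x":-0.0075,"y":-0.048,"z":0,"rx":0,"ry":0,"rz":0.17,"hand":0.05}
    - {"x":-0.0075,"y":-0.048,"z":0,"rx":0,"ry":0,"rz":0.17,"hand":0.05}

```text
time: 28.92
tool_pos: [0.4883, -0.194, 0.1997]
ee_rot: [-1.571, -0.0, 1.188]
wrist_force: [0.8, -0.6, -0.1]
width: 0.05
```

Call:
play_rows:
  steps:
    - {"x":-0.0075,"y":-0.048,"z":0,"rx":0,"ry":0,"rz":0.17,"hand":0.05}
    - {"x":-0.0075,"y":-0.047,"z":0,"rx":0,"ry":0,"rz":0.17,"hand":0.05}
    - {"x":-0.0085,"y":-0.047,"z":0,"rx":0,"ry":0,"rz":0.155,"hand":0.05}
    - {"x":0,"y":0,"z":0,"rx":0,"ry":0,"rz":0,"hand":0.05}
    - {"x":0,"y":0,"z":0,"rx":0,"ry":0,"rz":0,"hand":0.05}

```text
time: 29.55
tool_pos: [0.4652, -0.3341, 0.1994]
ee_rot: [-1.571, -0.001, 1.677]
wrist_force: [-0.2, -0.1, 0.1]
width: 0.0501
```

```bash
python3 - <<'E'
from h import *
o=robot.get_obs(); print(o['time'],o['tool_pos'],o['ee_rot'],o['width'],o['joint_positions'])
s=snapshot('wrist'); save(s,'w9.png');np.save('w9.npy',s,allow_pickle=True)
t=snapshot('top'); save(t,'t9.png');np.save('t9.npy',t,allow_pickle=True)
c=s['color'].astype(int); m=(c.sum(2)<190).astype(np.uint8); m=cv2.morphologyEx(m,cv2.MORPH_CLOSE,np.ones((7,7)))
p=box(m,(250,80,400,262)); P=plane(s,p,.01)[:,:2];print(p.min(0),p.max(0),len(p)); ce,v,a,b,_,_=axis(P);print('ends',ce+a*v,ce+b*v,np.degrees(np.arctan2(v[1],v[0])),cv2.minAreaRect(P.astype(np.float32)*1000))
E
```

```text
29.55 [ 0.46521398 -0.33412339  0.19937198] [-1.57083266e+00 -9.66160021e-04  1.67655143e+00] 0.05009177395000463 [-7.22244587e-01  1.39716285e-01  1.32500671e+00  6.84120829e-04
  1.67755671e+00 -2.39872334e+00]
[308 144] [328 229] 840
ends [ 0.40832045 -0.34904442] [ 0.48407115 -0.33265519] 12.208206022721154 ((446.2085266113281, -340.9066467285156), (77.5056381225586, 9.913162231445312), 12.31793212890625)
```

View pics/w9.png

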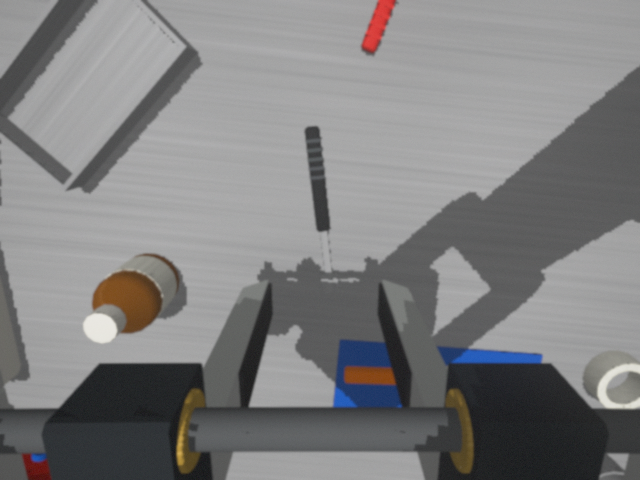

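View pics/t9.png

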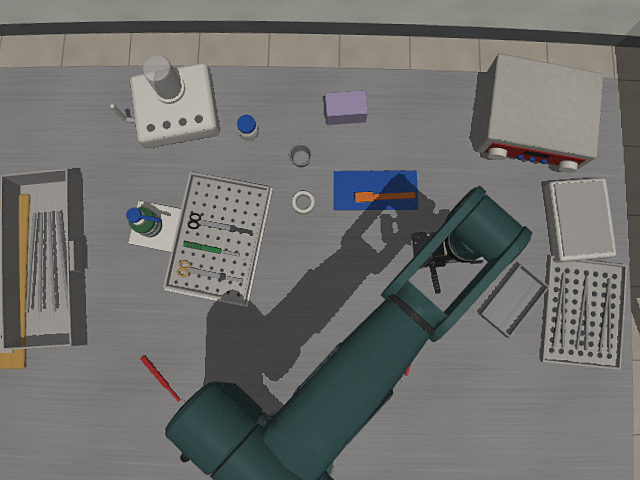

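The brush has been knocked: its head is now at (365,197) and its tail at (416,195), close to the mat edge. I'll mend that after the chisel, which lies from (312,128) to (322,230) in the wrist view.

Call:
play_rows:
  steps:
    - {"x":0,"y":-0.0015,"z":-0.05,"rx":0,"ry":0,"rz":0.06,"hand":0.04}
    - {"x":0,"y":0,"z":-0.05,"rx":0,"ry":0,"rz":0,"hand":0.04}
    - {"x":0,"y":0,"z":-0.05,"rx":0,"ry":0,"rz":0,"hand":0.04}
    - {"x":0,"y":0,"z":-0.03,"rx":0,"ry":0,"rz":0,"hand":0.04}
    - {"x":0,"y":0,"z":-0.01,"rx":0,"ry":0,"rz":0,"hand":0.04}
    - {"x":0,"y":0,"z":-0.006,"rx":0,"ry":0,"rz":0,"hand":0.04}
    - {"x":0,"y":0,"z":0,"rx":0,"ry":0,"rz":0,"hand":0.04}
    - {"x":0,"y":0,"z":0,"rx":0,"ry":0,"rz":0,"hand":0}

```text
time: 30.65
tool_pos: [0.4662, -0.3368, 0.0052]
ee_rot: [-1.573, 0.002, 1.738]
wrist_force: [-0.3, -0.1, 0.2]
width: 0.0329
```

Call:
play_rows:
  steps:
    - {"x":0,"y":0,"z":0,"rx":0,"ry":0,"rz":0,"hand":0}
    - {"x":0,"y":0,"z":0,"rx":0,"ry":0,"rz":0,"hand":0}
    - {"x":0,"y":0,"z":0,"rx":0,"ry":0,"rz":0,"hand":0}
    - {"x":0,"y":0,"z":0,"rx":0,"ry":0,"rz":0,"hand":0}
    - {"x":0,"y":0,"z":0.03,"rx":0,"ry":0,"rz":0,"hand":0}
    - {"x":0,"y":0,"z":0.05,"rx":0,"ry":0,"rz":0,"hand":0}
    - {"x":0,"y":0,"z":0.05,"rx":0,"ry":0,"rz":0,"hand":0}

```text
time: 31.52
tool_pos: [0.4646, -0.3353, 0.1335]
ee_rot: [-1.569, -0.002, 1.738]
wrist_force: [0.7, 0.3, -0.5]
width: 0.0129
```

```bash
python3 - <<'E'
from h import *
o=robot.get_obs(); print(o['time'],o['tool_pos'],o['ee_rot'],o['width'],o['joint_positions'])
t=np.load('t9.npy',allow_pickle=True).item();H=hsv(t)
m=((H[...,0]<20)&(H[...,1]>150)); p=box(m,(330,165,425,215)); P=plane(t,p,.018)[:,:2]; print(p.min(0),p.max(0),cv2.minAreaRect(P.astype(np.float32)*1000))
E
```

```text
31.525 [ 0.4645535  -0.33534123  0.13353995] [-1.56918579 -0.00244167  1.7377554 ] 0.012933657350862429 [-7.24367690e-01  1.64699010e-01  1.42745456e+00  2.81491759e-04
  1.55235050e+00 -2.46213066e+00]
[355 192] [414 201] ((627.7059326171875, -219.27154541015625), (22.66514778137207, 146.20846557617188), 1.241590142250061)
```

Chisel held. The brush is still wholly on the mat: centre (0.628,−0.219), about 9 mm inside the end edge. Carrying the chisel.

Call:
play_rows:
  steps:
    - {"x":0.012,"y":0.043,"z":0,"rx":0,"ry":0,"rz":-0.16,"hand":0}
    - {"x":0.012,"y":0.043,"z":0,"rx":0,"ry":0,"rz":-0.16,"hand":0}
    - {"x":0.012,"y":0.043,"z":0,"rx":0,"ry":0,"rz":-0.16,"hand":0}
    - {"x":0.012,"y":0.043,"z":0,"rx":0,"ry":0,"rz":-0.16,"hand":0}
    - {"x":0.012,"y":0.043,"z":0,"rx":0,"ry":0,"rz":-0.16,"hand":0}
    - {"x":0.012,"y":0.043,"z":0,"rx":0,"ry":0,"rz":-0.16,"hand":0}
    - {"x":0.012,"y":0.043,"z":0,"rx":0,"ry":0,"rz":-0.16,"hand":0}
    - {"x":0.012,"y":0.043,"z":0,"rx":0,"ry":0,"rz":-0.16,"hand":0}

```text
time: 32.52
tool_pos: [0.5609, 0.0096, 0.1327]
ee_rot: [-1.57, 0.001, 0.453]
wrist_force: [0.7, -0.3, -0.9]
width: 0.0124
```

Call:
play_rows:
  steps:
    - {"x":0.012,"y":0.043,"z":0,"rx":0,"ry":0,"rz":-0.16,"hand":0}
    - {"x":0.012,"y":0.043,"z":0,"rx":0,"ry":0,"rz":-0.16,"hand":0}
    - {"x":0.012,"y":0.043,"z":0,"rx":0,"ry":0,"rz":-0.16,"hand":0}
    - {"x":0.0105,"y":0.044,"z":0,"rx":0,"ry":0,"rz":-0.155,"hand":0}
    - {"x":0,"y":0,"z":0,"rx":0,"ry":0,"rz":0,"hand":0}
    - {"x":0,"y":0,"z":0,"rx":0,"ry":0,"rz":0,"hand":0}
    - {"x":0,"y":0,"z":0,"rx":0,"ry":0,"rz":0,"hand":0}

```text
time: 33.4
tool_pos: [0.6075, 0.1797, 0.1333]
ee_rot: [-1.571, 0.001, -0.178]
wrist_force: [-0.1, -0.2, -0.6]
width: 0.0128
```

```bash
python3 - <<'E'
from h import *
o=robot.get_obs(); print(o['time'],o['tool_pos'],o['ee_rot'],o['width'],o['joint_positions'])
s=snapshot('wrist'); save(s,'w10.png');np.save('w10.npy',s,allow_pickle=True)
E
```

```text
33.4 [0.60748144 0.1797404  0.13325992] [-1.57140111e+00  5.24221197e-04 -1.78174694e-01] 0.012763022301429982 [ 1.98414081e-01  2.95930082e-01  1.26984226e+00 -3.69622734e-04
  1.57653021e+00  3.76586628e-01]
```

View pics/w10.png

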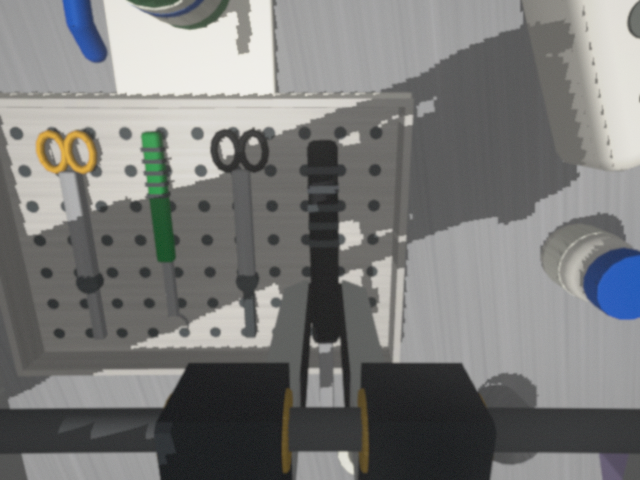

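The three instruments lie side by side, and the chisel is held straight with its handle end at (322,145). Lowering it.

Call:
play_rows:
  steps:
    - {"x":0,"y":0,"z":-0.04,"rx":0,"ry":0,"rz":0,"hand":0}
    - {"x":0,"y":0,"z":-0.04,"rx":0,"ry":0,"rz":0,"hand":0}
    - {"x":0,"y":0,"z":-0.02,"rx":0,"ry":0,"rz":0,"hand":0}
    - {"x":0,"y":0,"z":-0.01,"rx":0,"ry":0,"rz":0,"hand":0}
    - {"x":0,"y":0,"z":-0.004,"rx":0,"ry":0,"rz":0,"hand":0}
    - {"x":0,"y":0,"z":-0.0025,"rx":0,"ry":0,"rz":0,"hand":0}
    - {"x":0,"y":0,"z":0,"rx":0,"ry":0,"rz":0,"hand":0}
    - {"x":0,"y":0,"z":0,"rx":0,"ry":0,"rz":0,"hand":0}

```text
time: 34.45
tool_pos: [0.6083, 0.1812, 0.0179]
ee_rot: [-1.57, -0.001, -0.177]
wrist_force: [0.3, 0.5, -2.2]
width: 0.0124
```

Call:
play_rows:
  steps:
    - {"x":0,"y":0,"z":0,"rx":0,"ry":0,"rz":0,"hand":0.035}
    - {"x":0,"y":0,"z":0,"rx":0,"ry":0,"rz":0,"hand":0.035}
    - {"x":0,"y":0,"z":0,"rx":0,"ry":0,"rz":0,"hand":0.035}
    - {"x":0,"y":0,"z":0.03,"rx":0,"ry":0,"rz":0,"hand":0.035}
    - {"x":0,"y":0,"z":0.05,"rx":0,"ry":0,"rz":0,"hand":0.035}
    - {"x":0,"y":0,"z":0.0525,"rx":0,"ry":0,"rz":0,"hand":0.04}
    - {"x":0,"y":0,"z":0.05,"rx":0,"ry":0,"rz":0,"hand":0.04}

```text
time: 35.33
tool_pos: [0.6077, 0.181, 0.2015]
ee_rot: [-1.571, -0.001, -0.177]
wrist_force: [-0.2, 0.8, -0.8]
width: 0.0402
```

```bash
python3 - <<'E'
from h import *
o=robot.get_obs(); print(o['time'],o['tool_pos'])
for n in('wrist','top','scene'):
    s=snapshot(n); save(s,n+'11.png');np.save(n+'11.npy',s,allow_pickle=True)
    if n!='wrist':
        q=s['color'][195:245,105:185] if n=='top' else s['color'][350:420,360:440]
        cv2.imwrite('pics/%s11z.png'%n,cv2.resize(q[...,::-1],None,fx=7,fy=7,interpolation=cv2.INTER_CUBIC))
E
```

```text
35.325 [0.60765272 0.18099339 0.20146753]
```

View pics/top11.png

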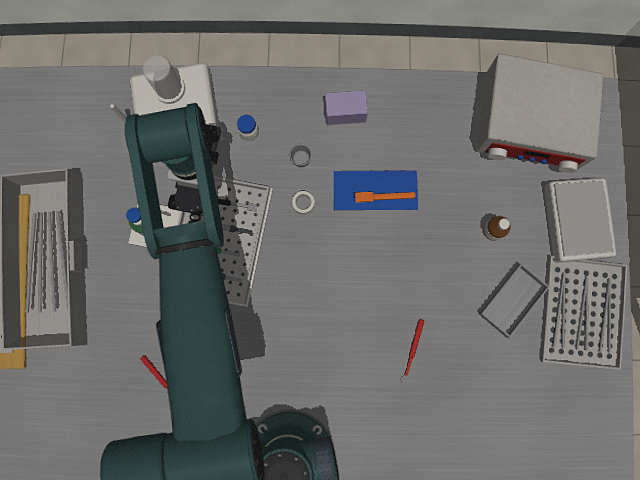

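View pics/top11z.png

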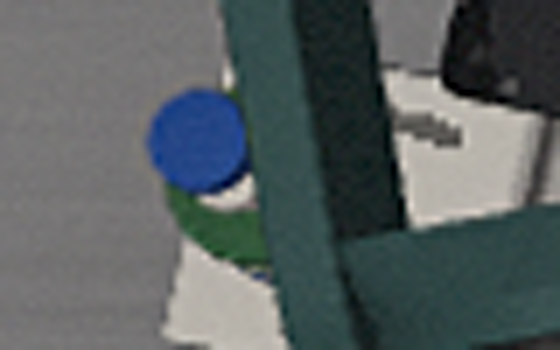

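View pics/scene11z.png

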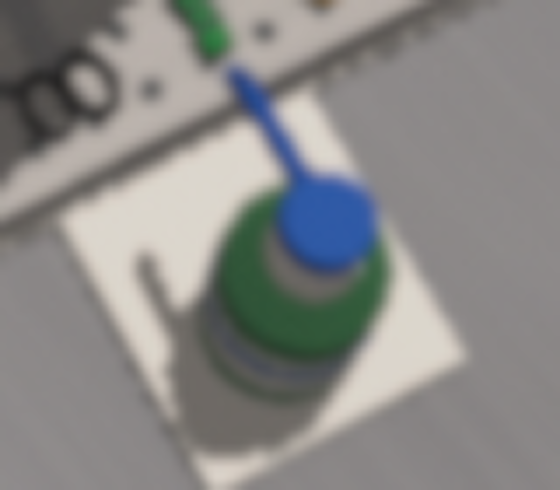

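View pics/wrist11.png

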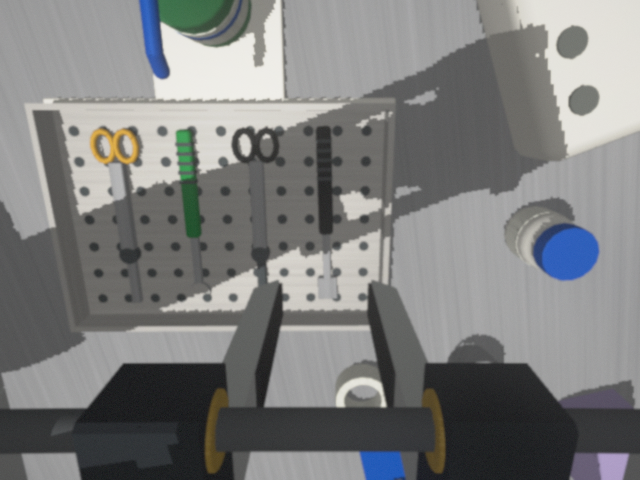

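All four lie side by side in the tray. The pump disc centre is at (202,142) in the top zoom and (325,221) in the scene zoom.

```bash
python3 - <<'E'
from h import *
t=np.load('top11.npy',allow_pickle=True).item(); s=np.load('scene11.npy',allow_pickle=True).item()
print(plane(t,np.array([[202,142]])/7+[105-.43,195-.43],.15),plane(s,np.array([[325,221]])/7+[360-.43,350-.43],.15))
H=hsv(t); m=((H[...,0]<20)&(H[...,1]>150)); p=box(m,(330,165,425,215)); P=plane(t,p,.018)[:,:2]; print(cv2.minAreaRect(P.astype(np.float32)*1000))
H=hsv(s);m=((H[...,0]<20)&(H[...,1]>150)&(H[...,2]>120));p=box(m,(200,220,300,310)); P=plane(s,p,.018)[:,:2]; print(p.min(0),p.max(0),cv2.minAreaRect(P.astype(np.float32)*1000))
m=((H[...,0]>100)&(H[...,0]<130)&(H[...,1]>120));m=cv2.morphologyEx(m.astype(np.uint8),cv2.MORPH_CLOSE,np.ones((15,15)));p=box(m,(200,220,300,310)); P=plane(s,p,.004)[:,:2]; print('mat',cv2.minAreaRect(P.astype(np.float32)*1000))
E
```

```text
[[0.54671594 0.35862743 0.15      ]] [[0.55034011 0.36140906 0.15      ]]
((627.7059326171875, -219.27154541015625), (22.66514778137207, 146.20846557617188), 1.241590142250061)
[235 239] [266 272] ((632.2734375, -216.65451049804688), (21.310794830322266, 142.63424682617188), 6.3144850730896)
mat ((648.0745239257812, -196.08938598632812), (96.68135833740234, 206.36106872558594), 1.5726040601730347)
```

Call:
play_rows:
  steps:
    - {"x":-0.0075,"y":0.0225,"z":0.002,"rx":0,"ry":0,"rz":0,"hand":0}
    - {"x":-0.0075,"y":0.0225,"z":0.002,"rx":0,"ry":0,"rz":0,"hand":0}
    - {"x":-0.0075,"y":0.0225,"z":0.002,"rx":0,"ry":0,"rz":0,"hand":0}
    - {"x":-0.0075,"y":0.0225,"z":0.002,"rx":0,"ry":0,"rz":0,"hand":0}
    - {"x":-0.0075,"y":0.0225,"z":0.002,"rx":0,"ry":0,"rz":0,"hand":0}
    - {"x":-0.0075,"y":0.0225,"z":0,"rx":0,"ry":0,"rz":0,"hand":0}
    - {"x":-0.0075,"y":0.0225,"z":0,"rx":0,"ry":0,"rz":0,"hand":0}
    - {"x":-0.007,"y":0.0225,"z":0,"rx":0,"ry":0,"rz":0,"hand":0}

```text
time: 36.48
tool_pos: [0.5477, 0.3624, 0.2094]
ee_rot: [-1.571, -0.0, -0.177]
wrist_force: [0.2, -0.4, 0.6]
width: 0.0002
```

Call:
play_rows:
  steps:
    - {"x":0,"y":0,"z":0,"rx":0,"ry":0,"rz":0,"hand":0}
    - {"x":0,"y":0,"z":0,"rx":0,"ry":0,"rz":0,"hand":0}
    - {"x":0,"y":0,"z":-0.02,"rx":0,"ry":0,"rz":0,"hand":0}
    - {"x":0,"y":0,"z":-0.02,"rx":0,"ry":0,"rz":0,"hand":0}
    - {"x":0,"y":0,"z":0,"rx":0,"ry":0,"rz":0,"hand":0}
    - {"x":0,"y":0,"z":0,"rx":0,"ry":0,"rz":0,"hand":0}

```text
time: 37.22
tool_pos: [0.5489, 0.3605, 0.1704]
ee_rot: [-1.57, -0.001, -0.178]
wrist_force: [0.6, 0.4, 0.5]
width: 0.0005
```

```bash
python3 - <<'E'
from h import *
o=robot.get_obs(); print(o['time'],o['tool_pos'],o['wrist_force'],o['width'])
s=snapshot('scene'); save(s,'s12.png'); s=snapshot('wrist'); save(s,'w12.png')
E
```

```text
37.225 [0.54887013 0.3604667  0.17042105] [0.55082761 0.38716935 0.47495181] 0.0005043891012801804
```

View pics/w12.png

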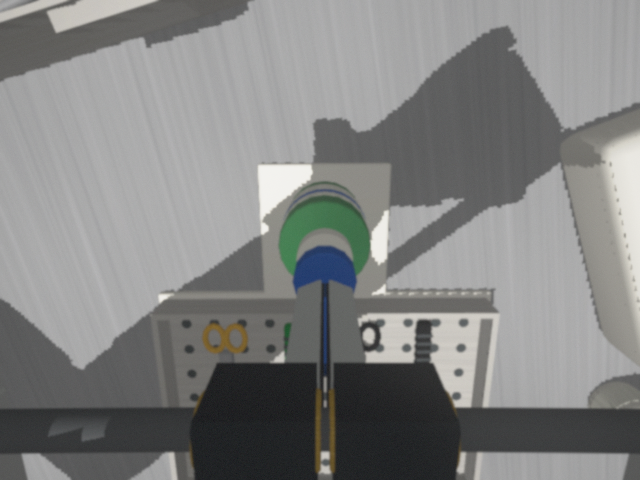

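View pics/s12.png

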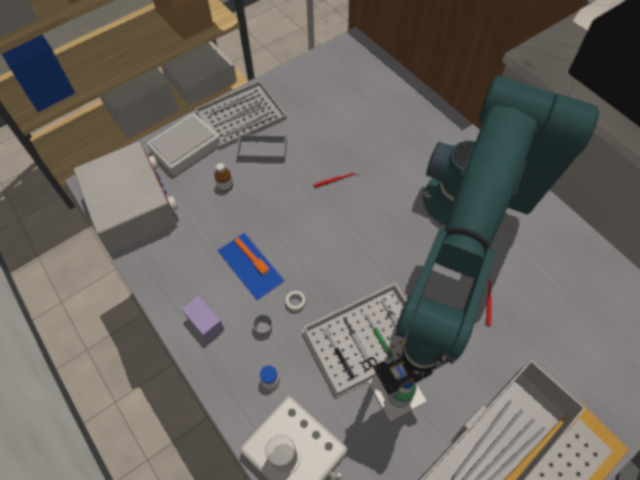

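The fingers are centred over the pump head (325,265). Pressing down.

Call:
play_rows:
  steps:
    - {"x":0,"y":0,"z":-0.015,"rx":0,"ry":0,"rz":0,"hand":0}
    - {"x":0,"y":0,"z":-0.01,"rx":0,"ry":0,"rz":0,"hand":0}
    - {"x":0,"y":0,"z":0,"rx":0,"ry":0,"rz":0,"hand":0}
    - {"x":0,"y":0,"z":0,"rx":0,"ry":0,"rz":0,"hand":0}

```text
time: 37.83
tool_pos: [0.5486, 0.3611, 0.1459]
ee_rot: [-1.57, -0.002, -0.177]
wrist_force: [0.2, -1.1, 5.9]
width: 0.0008
```

Call:
play_rows:
  steps:
    - {"x":0,"y":0,"z":-0.005,"rx":0,"ry":0,"rz":0,"hand":0}
    - {"x":0,"y":0,"z":-0.004,"rx":0,"ry":0,"rz":0,"hand":0}
    - {"x":0,"y":0,"z":0,"rx":0,"ry":0,"rz":0,"hand":0}
    - {"x":0,"y":0,"z":0,"rx":0,"ry":0,"rz":0,"hand":0}

```text
time: 38.33
tool_pos: [0.5486, 0.3611, 0.1383]
ee_rot: [-1.569, -0.003, -0.177]
wrist_force: [-2.5, -1.6, 9.7]
width: 0.0008
```

Call:
play_rows:
  steps:
    - {"x":0,"y":0,"z":-0.002,"rx":0,"ry":0,"rz":0,"hand":0}
    - {"x":0,"y":0,"z":0,"rx":0,"ry":0,"rz":0,"hand":0}
    - {"x":0,"y":0,"z":0,"rx":0,"ry":0,"rz":0,"hand":0}

```text
time: 38.7
tool_pos: [0.5486, 0.3612, 0.1366]
ee_rot: [-1.569, -0.003, -0.177]
wrist_force: [-1.8, -1.9, 10.7]
width: 0.0001
```

Call:
play_rows:
  steps:
    - {"x":0,"y":0,"z":-0.002,"rx":0,"ry":0,"rz":0,"hand":0}
    - {"x":0,"y":0,"z":0,"rx":0,"ry":0,"rz":0,"hand":0}
    - {"x":0,"y":0,"z":0,"rx":0,"ry":0,"rz":0,"hand":0}

```text
time: 39.08
tool_pos: [0.5486, 0.3612, 0.1362]
ee_rot: [-1.568, -0.004, -0.177]
wrist_force: [-4.2, -2.4, 14.0]
width: 0.0004
```

Call:
play_rows:
  steps:
    - {"x":0,"y":0,"z":-0.002,"rx":0,"ry":0,"rz":0,"hand":0}
    - {"x":0,"y":0,"z":0,"rx":0,"ry":0,"rz":0,"hand":0}
    - {"x":0,"y":0,"z":0,"rx":0,"ry":0,"rz":0,"hand":0}

```text
time: 39.45
tool_pos: [0.5487, 0.3612, 0.1362]
ee_rot: [-1.568, -0.005, -0.177]
wrist_force: [-6.1, -4.2, 19.5]
width: 0.0007
```

It reached its stop: z stayed at 0.1362 while the force rose to 19.5 N. Releasing fully and repeating.

Call:
play_rows:
  steps:
    - {"x":0,"y":0,"z":0.01,"rx":0,"ry":0,"rz":0,"hand":0}
    - {"x":0,"y":0,"z":0.01,"rx":0,"ry":0,"rz":0,"hand":0}
    - {"x":0,"y":0,"z":0.01,"rx":0,"ry":0,"rz":0,"hand":0}
    - {"x":0,"y":0,"z":0.005,"rx":0,"ry":0,"rz":0,"hand":0}
    - {"x":0,"y":0,"z":0,"rx":0,"ry":0,"rz":0,"hand":0}
    - {"x":0,"y":0,"z":0,"rx":0,"ry":0,"rz":0,"hand":0}
    - {"x":0,"y":0,"z":0,"rx":0,"ry":0,"rz":0,"hand":0}

```text
time: 40.33
tool_pos: [0.548, 0.3609, 0.1637]
ee_rot: [-1.572, 0.001, -0.177]
wrist_force: [0.7, -0.2, 0.4]
width: 0.0008
```

Call:
play_rows:
  steps:
    - {"x":0,"y":0,"z":-0.01,"rx":0,"ry":0,"rz":0,"hand":0}
    - {"x":0,"y":0,"z":-0.01,"rx":0,"ry":0,"rz":0,"hand":0}
    - {"x":0,"y":0,"z":-0.008,"rx":0,"ry":0,"rz":0,"hand":0}
    - {"x":0,"y":0,"z":-0.004,"rx":0,"ry":0,"rz":0,"hand":0}
    - {"x":0,"y":0,"z":-0.003,"rx":0,"ry":0,"rz":0,"hand":0}
    - {"x":0,"y":0,"z":0,"rx":0,"ry":0,"rz":0,"hand":0}
    - {"x":0,"y":0,"z":0,"rx":0,"ry":0,"rz":0,"hand":0}

```text
time: 41.2
tool_pos: [0.5485, 0.3612, 0.1361]
ee_rot: [-1.568, -0.004, -0.177]
wrist_force: [-6.7, -3.2, 21.0]
width: 0.0005
```

Call:
play_rows:
  steps:
    - {"x":0,"y":0,"z":0.01,"rx":0,"ry":0,"rz":0,"hand":0}
    - {"x":0,"y":0,"z":0.01,"rx":0,"ry":0,"rz":0,"hand":0}
    - {"x":0,"y":0,"z":0.01,"rx":0,"ry":0,"rz":0,"hand":0}
    - {"x":0,"y":0,"z":0.005,"rx":0,"ry":0,"rz":0,"hand":0}
    - {"x":0,"y":0,"z":0,"rx":0,"ry":0,"rz":0,"hand":0}
    - {"x":0,"y":0,"z":0,"rx":0,"ry":0,"rz":0,"hand":0}
    - {"x":0,"y":0,"z":0,"rx":0,"ry":0,"rz":0,"hand":0}

```text
time: 42.08
tool_pos: [0.548, 0.3608, 0.1637]
ee_rot: [-1.572, 0.001, -0.177]
wrist_force: [-0.5, 0.4, 0.4]
width: 0.0001
```

Call:
play_rows:
  steps:
    - {"x":0,"y":0,"z":-0.01,"rx":0,"ry":0,"rz":0,"hand":0}
    - {"x":0,"y":0,"z":-0.01,"rx":0,"ry":0,"rz":0,"hand":0}
    - {"x":0,"y":0,"z":-0.008,"rx":0,"ry":0,"rz":0,"hand":0}
    - {"x":0,"y":0,"z":-0.004,"rx":0,"ry":0,"rz":0,"hand":0}
    - {"x":0,"y":0,"z":-0.003,"rx":0,"ry":0,"rz":0,"hand":0}
    - {"x":0,"y":0,"z":0,"rx":0,"ry":0,"rz":0,"hand":0}
    - {"x":0,"y":0,"z":0,"rx":0,"ry":0,"rz":0,"hand":0}

```text
time: 42.95
tool_pos: [0.5485, 0.3612, 0.1361]
ee_rot: [-1.568, -0.004, -0.177]
wrist_force: [-6.2, -3.3, 21.1]
width: 0.0007
```

Call:
play_rows:
  steps:
    - {"x":0,"y":0,"z":0.01,"rx":0,"ry":0,"rz":0,"hand":0}
    - {"x":0,"y":0,"z":0.01,"rx":0,"ry":0,"rz":0,"hand":0}
    - {"x":0,"y":0,"z":0.01,"rx":0,"ry":0,"rz":0,"hand":0}
    - {"x":0,"y":0,"z":0.005,"rx":0,"ry":0,"rz":0,"hand":0}
    - {"x":0,"y":0,"z":0,"rx":0,"ry":0,"rz":0,"hand":0}
    - {"x":0,"y":0,"z":0,"rx":0,"ry":0,"rz":0,"hand":0}
    - {"x":0,"y":0,"z":0,"rx":0,"ry":0,"rz":0,"hand":0}

```text
time: 43.82
tool_pos: [0.548, 0.3608, 0.1637]
ee_rot: [-1.572, 0.001, -0.177]
wrist_force: [0.1, -0.4, -0.4]
width: 0.0004
```

Call:
play_rows:
  steps:
    - {"x":0,"y":0,"z":-0.01,"rx":0,"ry":0,"rz":0,"hand":0}
    - {"x":0,"y":0,"z":-0.01,"rx":0,"ry":0,"rz":0,"hand":0}
    - {"x":0,"y":0,"z":-0.008,"rx":0,"ry":0,"rz":0,"hand":0}
    - {"x":0,"y":0,"z":-0.004,"rx":0,"ry":0,"rz":0,"hand":0}
    - {"x":0,"y":0,"z":-0.003,"rx":0,"ry":0,"rz":0,"hand":0}
    - {"x":0,"y":0,"z":0,"rx":0,"ry":0,"rz":0,"hand":0}
    - {"x":0,"y":0,"z":0,"rx":0,"ry":0,"rz":0,"hand":0}

```text
time: 44.7
tool_pos: [0.5485, 0.3611, 0.1361]
ee_rot: [-1.568, -0.004, -0.177]
wrist_force: [-5.8, -4.2, 20.2]
width: 0.0004
```

Call:
play_rows:
  steps:
    - {"x":0,"y":0,"z":0.01,"rx":0,"ry":0,"rz":0,"hand":0}
    - {"x":0,"y":0,"z":0.01,"rx":0,"ry":0,"rz":0,"hand":0}
    - {"x":0,"y":0,"z":0.01,"rx":0,"ry":0,"rz":0,"hand":0}
    - {"x":0,"y":0,"z":0.02,"rx":0,"ry":0,"rz":0,"hand":0}
    - {"x":0,"y":0,"z":0.03,"rx":0,"ry":0,"rz":0,"hand":0}
    - {"x":0,"y":0,"z":0.03,"rx":0,"ry":0,"rz":0,"hand":0}
    - {"x":0,"y":0,"z":0,"rx":0,"ry":0,"rz":0,"hand":0}

```text
time: 45.58
tool_pos: [0.5492, 0.3615, 0.2419]
ee_rot: [-1.568, -0.004, -0.177]
wrist_force: [0.4, -0.3, -0.4]
width: 0.0008
```

Four full strokes done. Backing off for final checks.

Call:
play_rows:
  steps:
    - {"x":-0.03,"y":0.02,"z":0,"rx":0,"ry":0,"rz":0.05,"hand":0}
    - {"x":-0.04,"y":0.02,"z":0,"rx":0,"ry":0,"rz":0.1,"hand":0}
    - {"x":-0.04,"y":0.02,"z":0,"rx":0,"ry":0,"rz":0.1,"hand":0}
    - {"x":-0.04,"y":0.02,"z":0,"rx":0,"ry":0,"rz":0.1,"hand":0}
    - {"x":-0.04,"y":0.02,"z":0,"rx":0,"ry":0,"rz":0.1,"hand":0}
    - {"x":-0.04,"y":0.02,"z":0,"rx":0,"ry":0,"rz":0.1,"hand":0}
    - {"x":-0.04,"y":0.02,"z":0,"rx":0,"ry":0,"rz":0.1,"hand":0}
    - {"x":0,"y":0,"z":0,"rx":0,"ry":0,"rz":0,"hand":0}

```text
time: 46.58
tool_pos: [0.2752, 0.5015, 0.2371]
ee_rot: [-1.572, 0.003, 0.477]
wrist_force: [0.6, -0.1, -0.4]
width: 0.0002
```

```bash
python3 - <<'E'
from h import *
s=snapshot('scene'); save(s,'s13.png'); t=snapshot('top'); save(t,'t13.png')
H=hsv(t); m=((H[...,0]<20)&(H[...,1]>150)); p=box(m,(330,165,425,215)); P=plane(t,p,.018)[:,:2]; print(cv2.minAreaRect(P.astype(np.float32)*1000))
cv2.imwrite('pics/t13z.png',cv2.resize(t['color'][150:320,110:460][...,::-1],None,fx=2.25,fy=2.25,interpolation=cv2.INTER_CUBIC))
print(depthpts(t,[[135,215],[300,155],[385,197],[365,197]]).round(3))
E
```

```text
((627.7059326171875, -219.27154541015625), (22.66514778137207, 146.20846557617188), 1.241590142250061)
[[ 0.546  0.354  0.153]
 [ 0.733 -0.008  0.005]
 [ 0.627 -0.22   0.017]
 [ 0.626 -0.171  0.016]]
```

View pics/t13.png

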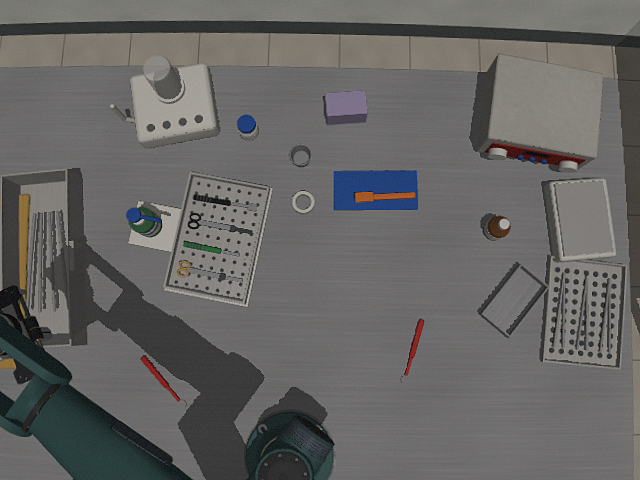

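View pics/t13z.png

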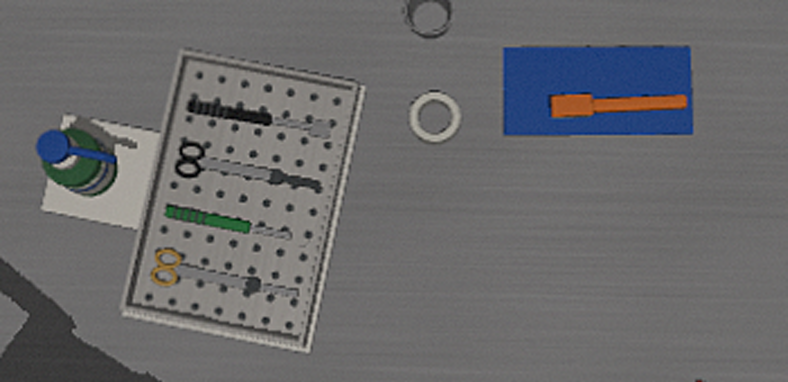

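View pics/s13.png

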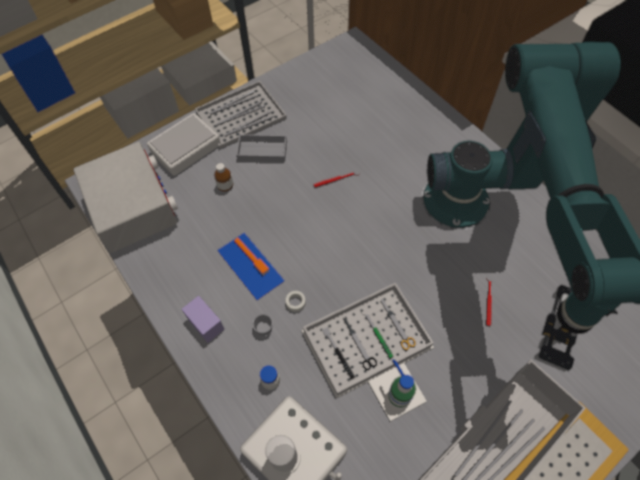

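The top view shows the four instruments parallel with handles towards the bottle, the brush flat inside the blue area, the pump up, and nothing else moved. Handing in.

```bash
python3 -c "
from h import *
print(workorder.close_job(), robot.get_obs()['time'])"
```

```text
the job is handed in; nothing more can be done
the job is handed in; nothing more can be done
```

I finished the job as asked and handed it in at about 47 s.

- **Brush:** I moved it from the tray to the middle of the blue mat first. It was later knocked about 2 cm aside while the robot was working elsewhere. My last measurement has it flat and wholly on the mat, about 8 mm inside the nearest edge. I left it there. The two cameras differed by about 5 mm on its position, and either reading puts it on the mat.
- **Instruments:** The needle holder, elevator, clamp and chisel lie on the tray floor side by side, about 60 mm apart. All have their handle ends towards the pump bottle, and none is on top of another.
- **Pump:** I gave it four strokes. In each one the fingers stopped at z = 0.136 with about 20 N on the wrist, which is the pump's stop. The fingers came clear above the head after every stroke, and it read fully up in the last picture.
- **Other things on the bench:** They look unmoved in the last top and scene views. The arm stands clear of everything, and no check failed.

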